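Load the polarimeter and start a reading

TASK

Load the polarimeter: raise its cover all the way, lift the filled sample tube (the one with the single round filler cap in the middle) straight up out of its close-fitting tray pocket by that cap, and lay it in the trough of the sample chamber under the raised cover, keeping it level with the cap up throughout and setting it down without dropping it. Then shut the cover fully and press the start key. Leave the other two cells in their pockets and the glassware where it stands.

Things in the scene. Friction and masses are not known exactly. Their poses are not given: they have to be found in the camera images.
- polarimeter: White bench instrument, 260 deep (x) x 440 wide (y) x 155 mm high, fixed; origin at the centre of its footprint at bench height, x from its front (robot side) to its back, z up. Two end housings with sloping fronts (31.6 deg from level); between them, 170 mm wide, the sample chamber under the cover. Its front sill (x -130 to -95 mm) is 80 mm high, its rear wall begins at x = +90 mm.
- trough (a point): Middle of the trough's flat floor, 60 mm above the bench at the polarimeter's x = 0, y = 0; axes as the polarimeter's. The aluminium trough runs along y: 144 mm between end stops, 31 mm between walls 12 mm high, above them lips flaring at 45 deg, to 82 mm above the bench. The tube lies in it with its underside on this floor.
- cover (a joint): Grey cover of the chamber, hinged at its rear along the polarimeter's y. 0 = shut, grows as the front rises, stop at 1.35 rad (fully raised). A friction hinge keeps it where it is left (3 to 5 N at the grip moves it); may start ajar. Plate 175 x 164 x 8 mm with a front apron 60 mm deep and triangular cheeks.
- cover_grip (a point): On the cover's black finger grip, a bar 16 mm wide (y), 14 mm thick, sticking out 45 mm forward from the top of the apron, mid-width. The point is 30 mm in front of the apron, in the middle of the bar; shut, it lies 205 mm in front of and 11 mm below the hinge line. It moves with the cover. Pinched along the hinge axis, the bar can turn between the fingers as the cover swings.
- cover_hinge (a point): Middle of the cover's hinge line, at the polarimeter's x = 85 mm, y = 0, 145 mm above the bench; axes as the polarimeter's. With the cover fully raised the apron's lower edge hangs about 10 mm nearer the robot than the trough, 240 mm above its floor: a tool pointing straight down does not fit below it, one leaning 25 to 35 deg back toward the robot (about y) does.
- start_key (a joint): Round black start key, 30 mm across, low on the sloping console at the polarimeter's +y end, below the screen. 0 = out, 0.006 m = fully in; springs back; about 5 N pushes it home. Pressed means beyond 0.004 m.
- start_key_top (a point): Centre of the key's top face, 20 mm out from the console; z is the slope's outward normal, leaning 0.552 rad from vertical toward the polarimeter's front (-x); y is the polarimeter's y. It moves with the key. A collar 46 mm across, 10 mm high, surrounds it.
- tray: Small grey storage chest, 190 (x) x 165 (y) x 100 mm high, fixed, whose dark top is a fitted tray; origin at the centre of its footprint at bench height. Three alike pockets run along its y at x = -55, 0, +55 mm, each 29 x 133 mm, 27 mm deep, floor 73 mm above the bench. Which cell lies in which pocket varies. A drawer front with a knob on its -x side does not open.
- sample_tube: Glass sample tube, 130 mm long (its y), with 26 mm square steel end flanges, about 0.2 kg. Origin under its centre, z up through the filler cap. Lies level in a tray pocket, underside 73 mm above the bench, 1.5 mm play around it, its body 1 mm below the tray's top: only the filler cap in its middle stands out. Told from the other cells by this single round cap.
- tube_cap (a point): Middle of the sample tube's ribbed steel filler cap, an upright cylinder of 20 mm diameter, 40 to 70 mm above the tube's underside, on a 14 mm neck; the point is on its axis, 55 mm above the underside (28 mm above the tray's top). Fingers closing along the tube's length (its y) hold it flat at any lean of the tool about that y, with the tube level.
- control_plate: Quartz control plate in a steel sleeve, 130 mm long with the same square ends, and a flat steel tab 26 mm long, 5 mm thick standing to 48 mm above its underside. In a tray pocket like the sample tube. Origin under its centre. Not to be disturbed.
- flow_tube: Glass flow-through tube, 130 mm long with the same square ends and two thin steel nipples 66 mm apart standing to 48 mm above its underside. In a tray pocket like the sample tube. Origin under its centre. Not to be disturbed.
- conical_flask: Conical glass flask, 84 mm wide, 128 mm high, standing in front of the polarimeter's right end. Origin under its centre.
- wash_bottle: White wash bottle, 68 mm wide, 157 mm high (195 mm with its bent spout), at the back between tray and polarimeter. Origin under its centre.
- beaker: Glass beaker, 68 mm wide, 85 mm high, just beyond the tray. Origin under its centre.
- cap_jar: White jar, 52 mm wide, 55 mm high, just on the robot's side of the tray. Origin under its centre.
There are look-alikes about, which are no part of the job. What is shaped like the sample_tube but pink or turquoise is not meant.

How it is judged:
By the outcome, as a careful person would: the job done as asked, in the order asked, and still so for the second after the job is handed in, with the robot touching nothing.
It also fails if it takes over 72 s, if anything falls off the work surface, if the arm or the gripper's body presses on something with over 40 N, if the wrist force passes 120 N, or if a joint passes its speed limit or range.

ROBOT

A 6-joint arm with a two-finger parallel gripper is mounted at the origin on the work surface. World frame = base frame: x ahead of the robot, y to its left, z up, the work surface at z = 0. Lengths are in m, angles in rad, forces in N, time in s.
With the tool pointing down it reaches from about 0.35 to 0.975 m from the base axis. Payload 4.9 kg.
Tool frame: the origin (TCP) lies between the finger pads; the fingertips stand 19 mm ahead of it and the grasp point (between the pads) is the TCP; z points along the fingers, y is the line along which they close (so a half turn about z gives the same grasp; the last joint's range is limited). The gripper opens to 85 mm and grips with 20 to 120 N. Pads are 22 mm wide; open, the fingers measure 114 mm over their backs; the gripper's body (76 mm by 85 mm) begins 54 mm behind the grasp point. The pads swing forward as they close: fully open they stand 13 mm farther back than shut.
Start: joints at [-1.427, 0.053, 1.613, -0, 1.476, -0.119], TCP at [0.162, -0.604, 0.25] pointing down, gripper open.
Joint ranges: [-3.01, 3.01], [-1.01, 2.22], [0.06, 2.58], [-1.02, 4.17], [0.09, 2.62], [-3.14, 3.14]. Speed limits (rad/s): [2.57, 2.57, 3.14, 3.14, 3.14, 3.14].

INTERFACE

Orientations are given as a unit quaternion [w, x, y, z].
In Python, from plant import manip, eyes, job_done, models gives the robot as it stands.
- The arm moves only by the tool servo_tool, never from a script. Its argument "motion" is one flat list of numbers, 5 for each row, row after row: the opening, from -1 (shut) to 1 (fully open), then the shift along the tool's x, y, z normalised to -1 to 1, where 1 is 120 mm, then the turn about the tool's z normalised to -1 to 1, where 1 is 45 degrees. A call has 1 to 5 rows; each row is the pose to reach, as a shift and turn from the pose commanded when the call began, along the tool's axes at that moment; what a row does not reach only later rows make up. A row lasts 1/8 s, in which the tool goes at most 62.5 mm and 10.7 degrees, less where a joint would pass 70% of its speed; a pose out of reach is approached as far as the arm can. A call with a number of a shift or a turn outside -1 to 1 is refused whole. A call with a gripper value outside its range is refused whole. The fingers move at their own pace and stop on an object; the grip force is fixed at half the most. Time passes only in rows, so rows that repeat a pose let the fingers close. It gives the time, the measured TCP pose, the force, the opening and the grip force at its end, in the units of the state.
- manip.state(): the state, without advancing time (a new reading comes with each control period).
- eyes.grab_frame(name): name is "scene" or "top" or "wrist"; returns (picture, depth): 384x512x3 uint8, red, green, blue; 384x512 float32, m along the optical axis (not along the pixel's ray), 0 where there is no reading.
- eyes.camera_params(name): a dict with "fov_y" (degrees; the focal length in pixels is half the picture's height over the tangent of half this angle, whatever the lens; pixels are square), "cx", "cy" (the principal point, pixels), "pose" (4x4, takes a point from camera to world coordinates); the wrist camera has in their place "T_tool_cam" (4x4, takes a point from camera to tool coordinates, whose origin is the TCP and whose axes are the flange's). Camera axes: x right, y up, looking along -z (the intrinsics and any distortion apply to the point x, -y, -z); pixel columns grow to the right and rows downward; lengths in m; the calibration is good to about 2 mm. The wrist camera is an equidistant fisheye: a pixel r from the principal point sees the ray r / f radians off the axis. A picture is of the moment at which its call begins: read the wrist's pose just before it. camera_params takes no time and is no camera call.
- job_done(): hands the job in; it is judged then, once.
Trained networks look in the newest picture that a camera, given by its name, has taken for a name from the list of things; names that differ only in an ending like _2 or _b are one class to them, and where a whole thing is asked for, a point or a joint stands for the part that bears it (a point fixed in the world has none). Each returns a list of dicts, best first, with "p" (0 to 1); they miss things now and then, are a little off and sometimes report something else, mostly with a low value. They report only what shows in the picture. A call takes as long as a camera call. They do not tell look-alikes from the thing itself.
- models.regions_of(camera, label): "mask" (384x512 bool, what is visible of it) and "pixel" ([column, row] in pixels, amid what is visible of it).
The state is a dict: "time": time; "joint_pos": joint angles; "joint_vel": joint speeds; "joint_efforts": joint torques, N m; "tool_pos": TCP position; "tool_rot": TCP orientation; "contact_force": force on the tool from outside, world axes, zero at the start; "ft_torque": the same for the moment, N m; "gripper_width": opening from 0.0 (shut) to 1.0 (fully open); "grasp_force": force on a finger pad.
Only numpy, scipy, OpenCV 4.12 (cv2) and the standard library are available. Lean on these libraries where they do the work, as an engineer would, in place of code of your own. Each camera call takes 0.05 s, during which the arm holds its last target. There are 200 camera calls.

## Working session

There is one attempt and no reset: what is moved stays moved. The work goes in short steps, Python scripts to look and compute and a tool call to move; the robot and the scene stay as the last step left them, time stands still between calls to the robot, and variables do not carry over. Pictures are saved under pics/ and viewed, at most 10 in all, crops included, and the job is handed in when it is done.

Besides the shell and the picture viewer there is one more tool, called after ">>>" in YAML: its name, and indented under it one key for each argument. servo_tool: Moves the arm, as the interface text tells. Its arguments: {"type":"object","properties":{"motion":{"type":"array","items":{"type":"number","minimum":-1,"maximum":1}}},"required":["motion"]}

```bash
mkdir -p pics; ls
cat > h.py <<'E'
import numpy as np, cv2
from plant import manip, eyes, models
from scipy.spatial.transform import Rotation as R
def pose(): 
    s=manip.state(); q=s['tool_rot']; T=np.eye(4); T[:3,:3]=R.from_quat([q[1],q[2],q[3],q[0]]).as_matrix(); T[:3,3]=s['tool_pos']; return T,s
def cloud(name,d):
    p=eyes.camera_params(name); f=192/np.tan(np.radians(p['fov_y']/2))
    v,u=np.mgrid[:384,:512]; x=(u-p['cx'])/f; y=(v-p['cy'])/f
    P=np.stack([x*d,-y*d,-d,np.ones_like(d)],-1)@np.array(p['pose']).T
    return P[...,:3]
def grab(name,save=None):
    im,d=eyes.grab_frame(name)
    if save: cv2.imwrite(f'pics/{save}.png',im[...,::-1])
    return im,d
E
python3 - <<'E'
from h import *
T,s=pose(); print(s); print(T.round(4))
for n in('scene','top'):
    im,d=grab(n,n+'0'); np.save(n,d); np.save(n+'im',im); p=eyes.camera_params(n); print({k:(np.round(v,3).tolist()) for k,v in p.items()})
    C=cloud(n,d)
    for l in ['polarimeter','cover','cover_grip','start_key','tray','sample_tube','tube_cap','control_plate','flow_tube','conical_flask','wash_bottle','beaker','cap_jar']:
        for r in models.regions_of(n,l)[:3]:
            m=r['mask']&(d>0); print(n,l,round(r['p'],2),np.round(r['pixel']),m.sum(),np.median(C[m],0).round(3) if m.any() else '', C[m].max(0).round(3) if m.any() else '')
p=eyes.camera_params('wrist');print(p)
E
```

```text
pics
{'time': 0.0, 'joint_pos': array([-1.42696736e+00,  5.34233240e-02,  1.61430110e+00,  5.02127946e-06,
        1.47598400e+00, -1.18996936e-01]), 'joint_vel': array([-1.03675764e-03,  1.27614433e-03,  5.44735670e-04,  4.07216268e-04,
       -2.04302491e-03, -1.37675695e-05]), 'joint_efforts': array([ 9.73575737e-06, -3.93680978e+01, -3.70175207e+01, -5.16962098e-05,
        6.98417585e-03,  1.54256179e-05]), 'tool_pos': array([ 0.16230102, -0.60295611,  0.24901752]), 'tool_rot': array([-1.05783258e-03,  9.91377214e-01,  1.31034731e-01, -1.06354380e-05]), 'contact_force': array([-0.04467403,  0.05759628, -0.67885207]), 'ft_torque': array([ 0.00170427,  0.02364768, -0.04027075]), 'grasp_force': 0.0, 'gripper_width': 0.9984897646304965}
[[ 9.657e-01  2.598e-01 -3.000e-04  1.623e-01]
 [ 2.598e-01 -9.657e-01  2.100e-03 -6.030e-01]
 [ 3.000e-04 -2.100e-03 -1.000e+00  2.490e-01]
 [ 0.000e+00  0.000e+00  0.000e+00  1.000e+00]]
{'fov_y': 56.545, 'cx': 257.095, 'cy': 195.198, 'pose': [[-0.089, -0.624, 0.777, 1.299], [0.996, -0.059, 0.066, 0.096], [0.005, 0.78, 0.626, 0.709], [0.0, 0.0, 0.0
[... 3066 characters left out ...]
9 [0.74  0.174 0.122] [0.833 0.213 0.2  ]
top wash_bottle 0.17 [140. 247.] 288 [0.382 0.309 0.053] [0.408 0.337 0.066]
top beaker 0.71 [124. 142.] 563 [0.689 0.385 0.042] [0.731 0.438 0.091]
top cap_jar 0.81 [139. 247.] 321 [0.383 0.309 0.053] [0.412 0.35  0.066]
{'fov_y': 65.70646984690485, 'cx': 255.82526630790463, 'cy': 191.08868106526043, 'T_tool_cam': array([[-7.05414478e-04,  9.58344858e-01,  2.85612738e-01,
         7.33535693e-02],
       [ 9.99999750e-01,  6.89886445e-04,  1.54983196e-04,
        -1.62875736e-04],
       [-4.85130074e-05,  2.85612776e-01, -9.58345105e-01,
        -1.23765984e-01],
       [ 0.00000000e+00,  0.00000000e+00,  0.00000000e+00,
         1.00000000e+00]])}
```

View pics/top0.png

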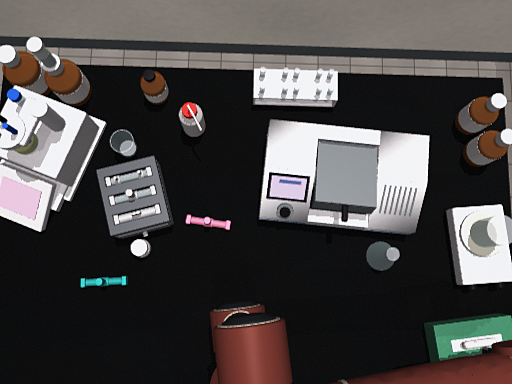

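View pics/scene0.png

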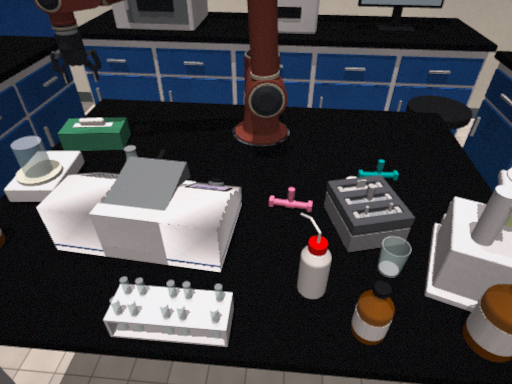

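Run:
```python
from h import *
Cs={n:cloud(n,np.load(n+'.npy')) for n in('scene','top')}; D={n:np.load(n+'.npy') for n in Cs}
A=np.concatenate([C[D[n]>0] for n,C in Cs.items()]); src=np.concatenate([np.full((D[n]>0).sum(),i) for i,n in enumerate(Cs)])
def box(M,lo,hi): return np.all((M>lo)&(M<hi),axis=1)
for i in (0,1,2):
    s=(src==i) if i<2 else src>=0
    m=s&box(A,[.4,-.5,.03],[.8,0.03,.2])
    P=A[m]; r=cv2.minAreaRect(P[:,:2].astype(np.float32)); print('pol',i,m.sum(),r)
    t=s&box(A,[.35,.18,.09],[.7,.5,.106]); r=cv2.minAreaRect(A[t][:,:2].astype(np.float32)); print('tray',r, np.median(A[t][:,2]))
    c=s&box(A,[.49,.3,.125],[.56,.36,.16]); print('cap',c.sum(),A[c].min(0),A[c].max(0),A[c].mean(0))
    h=s&box(A,[.4,-.5,.148],[.8,.03,.162]); print('deck z',np.median(A[h][:,2]))
# yaw from cover mask on both and plane of cover
for n in Cs:
    if n=='top': grabd=None
import itertools
m=box(A,[.48,-.32,.15],[.66,-.17,.2]); P=A[m]; c=P.mean(0); w=np.linalg.svd(P-c,full_matrices=False)[2][2]; w*=np.sign(w[2]); print('cover plane',c,w,np.arccos(w[2]))
g=box(A,[.42,-.27,.10],[.475,-.21,.2]); print('grip',g.sum(),A[g].mean(0),A[g].min(0),A[g].max(0))
print(eyes.camera_params('top')['pose'][:3,3])
# zoom crop top
im=np.load('topim.npy')[...,::-1]
cv2.imwrite('pics/crop1.png',np.hstack([cv2.resize(im[110:245,255:435],(540,405)),cv2.resize(im[150:245,90:175],(362,405))])[:, :800])
```

```text
pol 0 15568 ((0.5694794654846191, -0.24817590415477753), (0.44258543848991394, 0.31582099199295044), 85.29508972167969)
tray ((0.5731765031814575, 0.36983776092529297), (0.30337443947792053, 0.21220609545707703), 16.196523666381836) 0.09802352955800753
cap 64 [0.52058261 0.32400078 0.1255066 ] [0.5384346  0.34510122 0.14382548] [0.53136517 0.33273829 0.13678006]
deck z 0.15397133777475214
pol 1 16053 ((0.5664747357368469, -0.2496902346611023), (0.4421546161174774, 0.3142883777618408), 85.40110778808594)
tray ((0.5721187591552734, 0.3704600930213928), (0.3028005361557007, 0.21219640970230103), 16.308683395385742) 0.09868707908311691
cap 54 [0.5142701  0.32351386 0.12544886] [0.53264926 0.34362768 0.14927197] [0.52321333 0.33240523 0.1396476 ]
deck z 0.15476339251870508
pol 2 31621 ((0.5676120519638062, -0.24894249439239502), (0.44289806485176086, 0.3176930546760559), 85.69580841064453)
tray ((0.5728067755699158, 0.370292603969574), (0.3038308024406433, 0.21328596770763397), 16.196523666381836) 0.0982899584787238
cap 118 [0.5142701  0.32351386 0.12544886] [0.5384346  0.34510122 0.14927197] [0.52763467 0.33258587 0.13809232]
deck z 0.15422004640084935
cover plane [ 0.5739865  -0.24454723  0.16368582] [ 0.16297586 -0.01180214  0.98655947] 0.1641386635837565
grip 55 [ 0.46716803 -0.23961793  0.17860739] [ 0.45827157 -0.24786696  0.16877603] [ 0.47423635 -0.23156917  0.18665562]
[0.3095938  0.02596069 1.46718902]
```

View pics/crop1.png

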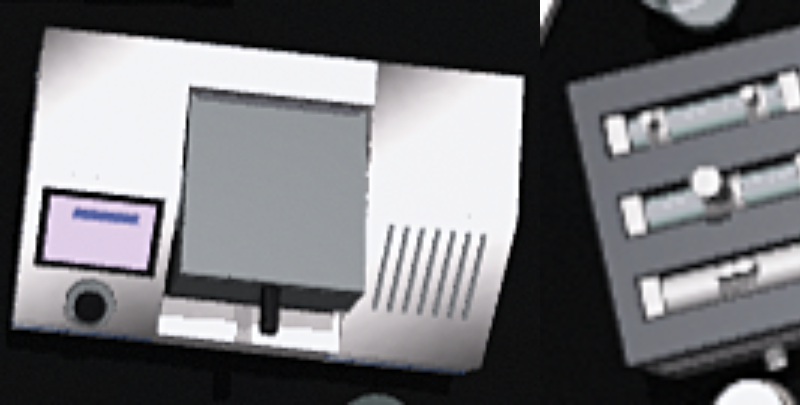

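Run:
```python
from h import *
from scipy.optimize import minimize
D={n:np.load(n+'.npy') for n in('scene','top')}
for n in D:
    C=cloud(n,D[n]); A=C[D[n]>0]
    # polarimeter: yaw by back/side edges
    def ext(P,yaw,q=(1,99)):
        c,s=np.cos(yaw),np.sin(yaw); X=P[:,:2]@np.array([[c,-s],[s,c]]); return np.percentile(X,q,axis=0),X
    m=(A[:,0]>.44)&(A[:,0]<.8)&(A[:,1]>-.52)&(A[:,1]<.03)&(A[:,2]>.145)&(A[:,2]<.158); P=A[m]
    f=lambda y:np.ptp(ext(P,y,(.5,99.5))[0],axis=0).sum()
    ys=np.radians(np.arange(-7,-1,.25)); y=ys[np.argmin([f(v) for v in ys])]
    e,_=ext(P,y,(.3,99.7)); print(n,'pol deck yaw',np.degrees(y),e,'back & sides')
    y=np.radians(-4.5); m=(A[:,0]>.43)&(A[:,0]<.8)&(A[:,1]>-.52)&(A[:,1]<.03)&(A[:,2]>.02)&(A[:,2]<.17); e,X=ext(A[m],y,(.3,50,99.7)); print(' all',e)
    # front edge from right/left housings
    mm=(X[:,1]>-.14+.0)&(X[:,1]<0.03); print(' front left housing',np.percentile(X[mm,0],[.3,1,3]))
    m=(A[:,0]>.4)&(A[:,0]<.68)&(A[:,1]>.2)&(A[:,1]<.46)&(A[:,2]>.093)&(A[:,2]<.104); P=A[m]
    ys=np.radians(np.arange(8,24,.25)); y=ys[np.argmin([f(v) for v in ys])]
    e,_=ext(P,y,(.3,99.7)); c=e.mean(0); print(n,'tray yaw',np.degrees(y),np.ptp(e,axis=0),'centre',[c[0]*np.cos(y)-c[1]*np.sin(y),c[0]*np.sin(y)+c[1]*np.cos(y)])
    c=(abs(A[:,0]-.527)<.03)&(abs(A[:,1]-.333)<.03)&(A[:,2]>.138)&(A[:,2]<.16); print('cap top',c.sum(),A[c].mean(0),A[c].min(0),A[c].max(0))
    r=models.regions_of
for n in D:
    grab(n); d=D[n]; C=cloud(n,d)
    k=models.regions_of(n,'start_key')
    for r in k[:1]:
        P=C[r['mask']&(d>0)]; print(n,'key',P.mean(0),P.min(0),P.max(0))
```

```text
scene pol deck yaw -4.25 [[ 0.55170904 -0.42364749]
 [ 0.74157079  0.01391543]] back & sides
 all [[ 0.48766189 -0.42098276]
 [ 0.71947085 -0.17666379]
 [ 0.74301834  0.01734753]]
 front left housing [0.48402901 0.49413312 0.51510969]
scene tray yaw 16.5 [0.19150717 0.16598115] centre [np.float64(0.5273348262489129), np.float64(0.33331930993551084)]
cap top 32 [0.52920525 0.33339228 0.14145573] [0.52058261 0.32539408 0.13866951] [0.5384346  0.34157395 0.14382548]
top pol deck yaw -4.25 [[ 0.51617104 -0.42572614]
 [ 0.73883228  0.01238351]] back & sides
 all [[ 0.47902033 -0.4226337 ]
 [ 0.60871735 -0.19790188]
 [ 0.73904407  0.0160926 ]]
 front left housing [0.4789055  0.47926345 0.48079115]
top tray yaw 16.25 [0.18986584 0.16456852] centre [np.float64(0.5249762573134229), np.float64(0.33256974130166034)]
cap top 39 [0.5240873  0.33315685 0.14258073] [0.51572636 0.32454644 0.13890394] [0.53220483 0.34362768 0.14927197]
scene key [ 0.49771263 -0.08937498  0.10914928] [ 0.47915269 -0.1008082   0.10245542] [ 0.50533093 -0.07767218  0.11473137]
top key [0.52243092 0.33578897 0.09981676] [0.49492924 0.27046501 0.06940034] [0.55013919 0.3985004  0.14927197]
```

>>> servo_tool:
  motion: [1,0,0,-1,0,1,0,0,-1,0]

```text
time: 1.85
tool_pos: [0.1623, -0.6031, 0.371]
tool_rot: [-0.001, 0.991, 0.131, 0.0]
contact_force: [-0.4, -0.4, 1.1]
gripper_width: 0.999
grasp_force: 0.0
```

>>> servo_tool:
  motion: [1,0,0,-1,0,1,0,0,-1,0]

```text
time: 2.1
tool_pos: [0.1623, -0.6033, 0.4929]
tool_rot: [0.001, 0.991, 0.131, -0.0]
contact_force: [0.5, -0.7, 0.1]
gripper_width: 1.003
grasp_force: 0.0
```

>>> servo_tool:
  motion: [1,0,0,-1,0,1,0,0,-1,0]

```text
time: 2.35
tool_pos: [0.1623, -0.6031, 0.6129]
tool_rot: [0.001, 0.991, 0.131, 0.0]
contact_force: [-0.5, -1.1, 0.7]
gripper_width: 0.997
grasp_force: 0.0
```

>>> servo_tool:
  motion: [1,0,0,-1,0,1,0,0,-1,0]

```text
time: 2.6
tool_pos: [0.1623, -0.6027, 0.733]
tool_rot: [0.001, 0.991, 0.131, 0.0]
contact_force: [0.7, -0.6, 1.4]
gripper_width: 0.997
grasp_force: 0.0
```

>>> servo_tool:
  motion: [1,0,0,-1,0,1,0,0,-1,0]

```text
time: 2.85
tool_pos: [0.1548, -0.5765, 0.8261]
tool_rot: [-0.011, 0.991, 0.131, 0.001]
contact_force: [-2.4, 56.4, 60.2]
gripper_width: 1.005
grasp_force: 0.0
```

>>> servo_tool:
  motion: [1,0,0,-1,0,1,0,0,-1,0]

```text
time: 3.1
tool_pos: [0.1467, -0.5455, 0.857]
tool_rot: [0.015, 0.991, 0.131, 0.002]
contact_force: [-0.7, 2.0, 0.9]
gripper_width: 1.004
grasp_force: 0.0
```

```bash
python3 -c "
from h import *
T,s=pose();print(s['joint_pos'].round(4),T.round(3))"
```

```text
[-1.442   0.4357  0.055   0.0097  2.62   -0.1255] [[ 0.966  0.26   0.009  0.147]
 [ 0.26  -0.965 -0.03  -0.545]
 [ 0.001  0.031 -1.     0.857]
 [ 0.     0.     0.     1.   ]]
```

>>> servo_tool:
  motion: [1,0,0,0.3,0,1,0,0,0.6,0,1,0,0,1,0,1,0,0,1,0]

```text
time: 3.6
tool_pos: [0.1481, -0.5509, 0.7303]
tool_rot: [0.009, 0.991, 0.131, 0.002]
contact_force: [0.1, -0.8, -0.4]
gripper_width: 1.002
grasp_force: 0.0
```

```bash
python3 -c "
from h import *
T,s=pose();print(s['joint_pos'].round(4),T.round(4))"
```

```text
[-1.4407  0.0885  0.7664  0.0062  2.2685 -0.1288] [[ 0.9656  0.2598  0.0071  0.1481]
 [ 0.2599 -0.9655 -0.0174 -0.5509]
 [ 0.0023  0.0186 -0.9998  0.7303]
 [ 0.      0.      0.      1.    ]]
```

>>> servo_tool:
  motion: [1,0.35,-0.17,0.33,0.2,1,0.7,-0.34,0.67,0.43,1,1,-0.5,1,0.43,1,1,-0.5,1,0.43]

```text
time: 4.1
tool_pos: [0.2508, -0.4639, 0.6155]
tool_rot: [0.014, 0.999, -0.036, 0.005]
contact_force: [0.5, -0.5, 0.6]
gripper_width: 1.0
grasp_force: 0.0
```

>>> servo_tool:
  motion: [1,0.29,-0.33,0.33,0,1,0.58,-0.66,0.67,0,1,0.86,-0.99,1,0,1,0.86,-0.99,1,0]

```text
time: 4.6
tool_pos: [0.3638, -0.3578, 0.495]
tool_rot: [0.015, 0.999, -0.036, 0.006]
contact_force: [0.1, -0.2, 0.1]
gripper_width: 0.996
grasp_force: 0.0
```

>>> servo_tool:
  motion: [1,0.29,-0.33,0.33,0,1,0.58,-0.66,0.67,0,1,0.86,-0.99,1,0,1,0.86,-0.99,1,0]

```text
time: 5.1
tool_pos: [0.477, -0.2508, 0.3715]
tool_rot: [0.014, 0.999, -0.037, 0.005]
contact_force: [0.0, -0.5, -0.9]
gripper_width: 0.998
grasp_force: 0.0
```

```bash
cat >> h.py <<'E'
PY=np.radians(-4.4); PO=np.array([.592,-.2505,0])
RP=np.array([[np.cos(PY),-np.sin(PY),0],[np.sin(PY),np.cos(PY),0],[0,0,1]])
def pol(x,y,z): return PO+RP@np.array([x,y,z])
def grip(th): return pol(.085-(.205*np.cos(th)+.011*np.sin(th)),0,.145-.011*np.cos(th)+.205*np.sin(th))
def to(target,p=None):
    T,s=pose(); p=T[:3,3] if p is None else p
    return (T[:3,:3].T@(np.array(target)-p)/.12).round(3)
def info():
    T,s=pose(); z=T[:3,2]; y=T[:3,1]
    print('pos',T[:3,3].round(4),'lean',np.degrees(np.hypot(z[0],z[1])).round(2),'az',np.degrees(np.arctan2(z[1],z[0])).round(1),'yaz',np.degrees(np.arctan2(y[1],y[0])).round(2),'yz',y[2].round(4),'q',s['joint_pos'].round(3),'t',round(s['time'],2),'w',s['gripper_width'].round(3),'F',s['contact_force'].round(1)); return T,s
def wpix(P,T):
    p=eyes.camera_params('wrist'); f=192/np.radians(p['fov_y']/2)
    f=192/np.tan(np.radians(p['fov_y']/2)); M=np.linalg.inv(T@np.array(p['T_tool_cam'])); c=M[:3,:3]@P+M[:3,3]
    a=np.array([c[0],-c[1],-c[2]]); r=np.hypot(a[0],a[1]); th=np.arctan2(r,a[2]); return np.array([p['cx'],p['cy']])+f*th*a[:2]/r
def wcloud(d,T):
    p=eyes.camera_params('wrist'); f=192/np.tan(np.radians(p['fov_y']/2)); v,u=np.mgrid[:384,:512]; x=u-p['cx'];y=v-p['cy']; r=np.hypot(x,y)+1e-9; k=np.tan(np.minimum(r/f,1.5))/r*d
    P=np.stack([x*k,-y*k,-d,np.ones_like(d)],-1)@(T@np.array(p['T_tool_cam'])).T; return P[...,:3]
E
python3 - <<'E'
from h import *
T,s=info(); im,d=grab('wrist','w1'); C=wcloud(d,T)
print('pred',grip(.165),to(grip(.165)))
for r in models.regions_of('wrist','cover_grip')[:1]: print(r['p'],r['pixel'])
m=(d>0); A=C[m]
g=(A[:,0]>.44)&(A[:,0]<.472)&(A[:,1]>-.28)&(A[:,1]<-.2)&(A[:,2]>.15)&(A[:,2]<.2)
print(g.sum(),A[g].mean(0),A[g].min(0),A[g].max(0))
L=(A-PO)@RP
for a in np.arange(-.14,.1,.02):
    q=(abs(L[:,0]-a)<.01)&(abs(L[:,1])<.007)&(L[:,2]>.05); print(a.round(2),q.sum(),np.median(L[q,2]).round(4) if q.any() else '')
E
```

```text
Traceback (most recent call last):
  File "h.py", line 24, in info
    print('pos',T[:3,3].round(4),'lean',np.degrees(np.hypot(z[0],z[1])).round(2),'az',np.degrees(np.arctan2(z[1],z[0])).round(1),'yaz',np.degrees(np.arctan2(y[1],y[0])).round(2),'yz',y[2].round(4),'q',s['joint_pos'].round(3),'t',round(s['time'],2),'w',s['gripper_width'].round(3),'F',s['contact_force'].round(1)); return T,s
                                                                                                                                                                                                                                                            ^^^^^^^^^^^^^^^^^^^^^^^^
AttributeError: 'float' object has no attribute 'round'
```

```bash
sed -i "s/s\['gripper_width'\].round(3)/round(float(s['gripper_width']),3)/" h.py
python3 - <<'E'
from h import *
T,s=info(); im,d=grab('wrist','w1'); C=wcloud(d,T)
print('pred',grip(.165),to(grip(.165)))
for r in models.regions_of('wrist','cover_grip')[:1]: print(r['p'],r['pixel'])
m=(d>0); A=C[m]
g=(A[:,0]>.44)&(A[:,0]<.472)&(A[:,1]>-.28)&(A[:,1]<-.2)&(A[:,2]>.15)&(A[:,2]<.2)
print(g.sum(),A[g].mean(0),A[g].min(0),A[g].max(0))
L=(A-PO)@RP
for a in np.arange(-.14,.1,.02):
    q=(abs(L[:,0]-a)<.01)&(abs(L[:,1])<.007)&(L[:,2]>.05); print(a.round(2),q.sum(),np.median(L[q,2]).round(4) if q.any() else '')
E
```

```text
pos [ 0.477  -0.2508  0.3715] lean 1.67 az -70.1 yaz -94.2 yz 0.0267 q [-0.614 -0.21   1.662 -0.017  1.665  1.028] t 5.1 w 0.998 F [ 0.  -0.5 -0.9]
pred [ 0.47332825 -0.24136871  0.16782113] [-0.058 -0.125  1.697]
0.74 [7.1, 220.7]
126 [ 0.46700259 -0.24023399  0.18040592] [ 0.46136598 -0.24758507  0.17724199] [ 0.47188464 -0.23249633  0.18265477]
-0.14 10 0.1804
-0.12 234 0.1798
-0.1 3631 0.4402
-0.08 233 0.176
-0.06 234 0.1728
-0.04 245 0.1691
-0.02 222 0.1651
0.0 218 0.1616
0.02 210 0.158
0.04 184 0.154
0.06 178 0.1502
0.08 176 0.1472
```

View pics/w1.png

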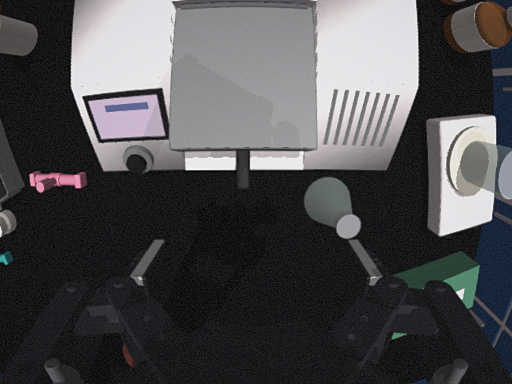

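>>> servo_tool:
  motion: [1,-0.03,-0.07,0.4,0,1,-0.03,-0.07,0.83,0,1,-0.03,-0.07,0.83,0]

```text
time: 5.58
tool_pos: [0.4716, -0.2457, 0.2683]
tool_rot: [0.012, 0.999, -0.039, 0.003]
contact_force: [-0.1, 0.2, -0.4]
gripper_width: 1.003
grasp_force: 0.0
```

>>> servo_tool:
  motion: [1,-0.03,-0.06,0.4,0,1,-0.03,-0.06,0.83,0,-1,-0.03,-0.06,0.83,0,-1,-0.03,-0.06,0.83,0,-1,-0.03,-0.06,0.83,0]

```text
time: 6.2
tool_pos: [0.4726, -0.2412, 0.174]
tool_rot: [0.015, 0.999, -0.038, 0.007]
contact_force: [0.5, -0.8, -0.3]
gripper_width: 0.379
grasp_force: 0.0
```

>>> servo_tool:
  motion: [-1,0,0,0,0,-1,0,0,0,0]

```text
time: 6.45
tool_pos: [0.4718, -0.241, 0.1715]
tool_rot: [0.015, 0.999, -0.038, 0.006]
contact_force: [1.8, -5.6, 0.1]
gripper_width: 0.175
grasp_force: 60.3
```

Run:
```python
from h import *
T,s=info(); p=T[:3,3]
hz=.145; l=(p-PO)@RP; print('pol frame',l.round(4),'r',np.hypot(l[0]-.085,l[2]-hz), 'th',np.arctan2(l[2]-hz,.085-l[0])+np.arctan2(11,205))
th0=np.arctan2(l[2]-hz,.085-l[0])+np.arctan2(11,205)
off=p-grip(th0)
q=p
for th in [.35,.55,.8,1.05,1.25,1.38]:
    w=grip(th)+off; print(th,w.round(4),(T[:3,:3].T@(w-q)/.12).round(3)); q=w
```

```text
pos [ 0.4718 -0.241   0.1715] lean 1.84 az -68.7 yaz -94.31 yz 0.029 q [-0.604 -0.13   1.925 -0.019  1.32   1.046] t 6.45 w 0.175 F [ 1.8 -5.6  0.1]
pol frame [-0.1206  0.0002  0.1715] r 0.20729611554591076 th 0.1817949244044283
0.35 [ 0.479  -0.2416  0.2052] [ 0.064  0.008 -0.28 ]
0.55 [ 0.4948 -0.2428  0.243 ] [ 0.136  0.009 -0.313]
0.8 [ 0.5245 -0.2451  0.2847] [ 0.253  0.01  -0.343]
1.05 [ 0.5636 -0.2481  0.3176] [ 0.33   0.008 -0.27 ]
1.25 [ 0.5999 -0.2509  0.3363] [ 0.306  0.005 -0.152]
1.38 [ 0.6253 -0.2528  0.3444] [ 0.213  0.002 -0.065]
```

>>> servo_tool:
  motion: [-1,0.03,0.004,-0.14,0,-1,0.08,0.01,-0.34,0,-1,0.2,0.017,-0.593,0,-1,0.32,0.022,-0.77,0,-1,0.453,0.027,-0.936,0]

```text
time: 7.08
tool_pos: [0.5215, -0.2448, 0.2812]
tool_rot: [0.013, 0.999, -0.038, 0.0]
contact_force: [-3.0, -8.5, -7.9]
gripper_width: 0.175
grasp_force: 59.1
```

>>> servo_tool:
  motion: [-1,0.16,0.004,-0.145,0,-1,0.33,0.008,-0.27,0,-1,0.48,0.01,-0.355,0,-1,0.636,0.013,-0.422,0,-1,0.8,0.014,-0.475,0]

```text
time: 7.7
tool_pos: [0.6172, -0.2523, 0.3411]
tool_rot: [0.013, 0.999, -0.038, 0.001]
contact_force: [-5.5, -6.1, 1.2]
gripper_width: 0.176
grasp_force: 61.6
```

>>> servo_tool:
  motion: [-1,0.03,0,-0.01,0,-1,0.03,0,-0.01,0]

```text
time: 7.95
tool_pos: [0.6213, -0.2526, 0.3423]
tool_rot: [0.013, 0.999, -0.038, 0.003]
contact_force: [-3.0, -6.6, 3.0]
gripper_width: 0.177
grasp_force: 62.2
```

Run:
```python
from h import *
T,s=info(); p=T[:3,3]
hz=.145; l=(p-PO)@RP; print('pol frame',l.round(4),'r',np.hypot(l[0]-.085,l[2]-hz), 'th',np.arctan2(l[2]-hz,.085-l[0])+np.arctan2(11,205))
```

```text
pos [ 0.6213 -0.2526  0.3423] lean 1.55 az -80.8 yaz -94.34 yz 0.0263 q [-0.489  0.114  1.397 -0.022  1.614  1.157] t 7.95 w 0.177 F [-3.  -6.6  3. ]
pol frame [2.940e-02 2.000e-04 3.423e-01] r 0.2049809132837645 th 1.3495019482284
```

>>> servo_tool:
  motion: [-1,0.05,0,-0.005,0,-1,0.05,0,-0.005,0]

```text
time: 8.2
tool_pos: [0.627, -0.253, 0.3436]
tool_rot: [0.013, 0.999, -0.038, 0.003]
contact_force: [-5.5, -5.1, 4.3]
gripper_width: 0.174
grasp_force: 62.6
```

>>> servo_tool:
  motion: [-1,0.05,0,-0.005,0,-1,0.05,0,-0.005,0]

```text
time: 8.45
tool_pos: [0.6292, -0.2532, 0.3441]
tool_rot: [0.013, 0.999, -0.039, -0.003]
contact_force: [-20.6, -3.4, 7.6]
gripper_width: 0.174
grasp_force: 62.6
```

>>> servo_tool:
  motion: [0,0,0,0,0,1,0,0,0,0,1,0,0,-0.2,0,1,0,0,-0.6,0]

```text
time: 8.95
tool_pos: [0.6334, -0.2498, 0.4121]
tool_rot: [0.011, 0.999, -0.037, 0.002]
contact_force: [1.5, 0.2, -0.3]
gripper_width: 0.997
grasp_force: 0.0
```

>>> servo_tool:
  motion: [1,-0.12,-0.48,0,0,1,-0.25,-0.96,0,0]

```text
time: 9.2
tool_pos: [0.6128, -0.1323, 0.4128]
tool_rot: [0.013, 0.999, -0.038, 0.006]
contact_force: [1.7, 0.6, -0.2]
gripper_width: 1.003
grasp_force: 0.0
```

>>> servo_tool:
  motion: [1,-0.12,-0.48,0,0,1,-0.25,-0.96,0,0]

```text
time: 9.45
tool_pos: [0.5909, -0.0141, 0.4087]
tool_rot: [0.013, 0.999, -0.037, 0.005]
contact_force: [0.7, 0.6, 0.6]
gripper_width: 1.0
grasp_force: 0.0
```

>>> servo_tool:
  motion: [1,-0.12,-0.48,0,0,1,-0.25,-0.96,0,0]

```text
time: 9.7
tool_pos: [0.5695, 0.103, 0.4056]
tool_rot: [0.013, 0.999, -0.037, 0.005]
contact_force: [0.9, -0.3, -0.9]
gripper_width: 0.997
grasp_force: 0.0
```

>>> servo_tool:
  motion: [1,-0.12,-0.48,0.2,0,1,-0.25,-0.9,0.4,0,1,-0.25,-0.9,0.4,0]

```text
time: 10.07
tool_pos: [0.5465, 0.2126, 0.3512]
tool_rot: [0.013, 0.999, -0.034, 0.002]
contact_force: [0.8, -0.2, 0.3]
gripper_width: 0.997
grasp_force: 0.0
```

>>> servo_tool:
  motion: [1,-0.12,-0.4,0.2,-0.22,1,-0.25,-0.8,0.6,-0.458,1,-0.25,-0.8,0.8,-0.458,1,-0.25,-0.8,0.8,-0.458]

```text
time: 10.58
tool_pos: [0.5258, 0.3042, 0.2531]
tool_rot: [0.014, 0.99, 0.142, -0.0]
contact_force: [-0.5, -1.0, -0.4]
gripper_width: 1.001
grasp_force: 0.0
```

Run:
```python
from h import *
T,s=info(); im,d=grab('wrist','w2'); C=wcloud(d,T); A=C[d>0]
c=(abs(A[:,0]-.527)<.035)&(abs(A[:,1]-.333)<.035)&(A[:,2]>.137)&(A[:,2]<.16); P=A[c]; print('cap',c.sum(),P.mean(0),(P.min(0)+P.max(0))/2,np.ptp(P,axis=0))
t=(abs(A[:,0]-.527)<.14)&(abs(A[:,1]-.333)<.13)&(A[:,2]>.09)&(A[:,2]<.105); print('tray top',np.median(A[t],axis=0),cv2.minAreaRect(A[t][:,:2].astype(np.float32)))
for n in ('top',):
    im,d=grab(n); A=cloud(n,d)[d>0]; L=(A-PO)@RP
    # chamber: walls/trough
    for a in np.arange(-.05,.055,.005):
        q=(abs(L[:,0]-a)<.0025)&(abs(L[:,1])<.05)&(L[:,2]<.13)&(L[:,2]>.03); print(a.round(3),q.sum(),np.median(L[q,2]).round(4) if q.any() else '')
```

```text
pos [0.5258 0.3042 0.2531] lean 1.63 az -82.5 yaz -73.67 yz 0.0281 q [ 0.414  0.017  1.645 -0.027  1.488  1.702] t 10.57 w 1.001 F [-0.5 -1.  -0.4]
cap 457 [0.52739991 0.33476285 0.14273697] [0.52673825 0.33474778 0.14093743] [0.01941419 0.01923404 0.00765316]
tray top [0.5376308  0.3323815  0.09972382] ((0.5265551805496216, 0.33411285281181335), (0.19118553400039673, 0.166086345911026), 16.19220542907715)
-0.05 60 0.051
-0.045 56 0.0515
-0.04 59 0.0517
-0.035 55 0.0513
-0.03 87 0.0523
-0.025 93 0.0745
-0.02 51 0.0746
-0.015 31 0.0681
-0.01 55 0.0592
-0.005 62 0.0597
-0.0 62 0.0599
0.005 54 0.0604
0.01 60 0.0603
0.015 96 0.0664
0.02 70 0.0756
0.025 72 0.0795
0.03 13 0.0799
0.035 21 0.053
0.04 53 0.0516
0.045 64 0.0515
0.05 29 0.0515
```

>>> servo_tool:
  motion: [1,0.08,-0.27,0,0,1,0.08,-0.27,0.25,0,1,0.08,-0.27,0.5,0,1,0.08,-0.27,0.5,0]

```text
time: 11.18
tool_pos: [0.5274, 0.336, 0.1944]
tool_rot: [0.014, 0.99, 0.141, 0.001]
contact_force: [-0.2, -0.8, 0.3]
gripper_width: 1.0
grasp_force: 0.0
```

```bash
python3 -c "
from h import *
info(); print(to([.5271,.3347,.128]))"
```

```text
pos [0.5274 0.336  0.1944] lean 1.58 az -76.4 yaz -73.77 yz 0.0276 q [ 0.46   0.098  1.66  -0.027  1.39   1.752] t 11.18 w 1.0 F [-0.2 -0.8  0.3]
[-0.005 -0.006  0.553]
```

>>> servo_tool:
  motion: [1,-0.005,-0.006,0.28,0,1,-0.005,-0.006,0.553,0,1,-0.005,-0.006,0.553,0,-1,-0.005,-0.006,0.553,0,-1,-0.005,-0.006,0.553,0]

```text
time: 11.8
tool_pos: [0.5286, 0.3365, 0.1315]
tool_rot: [0.013, 0.99, 0.142, 0.004]
contact_force: [0.3, 1.0, 0.0]
gripper_width: 0.605
grasp_force: 0.0
```

>>> servo_tool:
  motion: [-1,0,0,0,0,-1,0,0,0,0,-1,0,0,0,0]

```text
time: 12.18
tool_pos: [0.5278, 0.3359, 0.1301]
tool_rot: [0.013, 0.99, 0.142, 0.003]
contact_force: [-0.9, -3.5, 5.8]
gripper_width: 0.215
grasp_force: 58.5
```

>>> servo_tool:
  motion: [-1,0,0,-0.05,0,-1,0,0,-0.15,0,-1,0,0,-0.3,0,-1,0,0,-0.45,0,-1,0,0,-0.6,0]

```text
time: 12.8
tool_pos: [0.5266, 0.3381, 0.2025]
tool_rot: [0.013, 0.99, 0.142, 0.003]
contact_force: [-0.3, 0.4, -2.9]
gripper_width: 0.213
grasp_force: 58.7
```

Run:
```python
from h import *
T,s=info(); im,d=grab('scene','s3'); cv2.imwrite('pics/s3c.png',cv2.resize(im[110:260,290:450,::-1],(640,600)))
im,d=grab('wrist','w3'); A=wcloud(d,T)[d>0]
```

```text
pos [0.5266 0.3381 0.2025] lean 1.53 az -70.0 yaz -73.68 yz 0.0266 q [ 0.463  0.091  1.654 -0.027  1.4    1.754] t 12.8 w 0.213 F [-0.3  0.4 -2.9]
```

View pics/s3c.png

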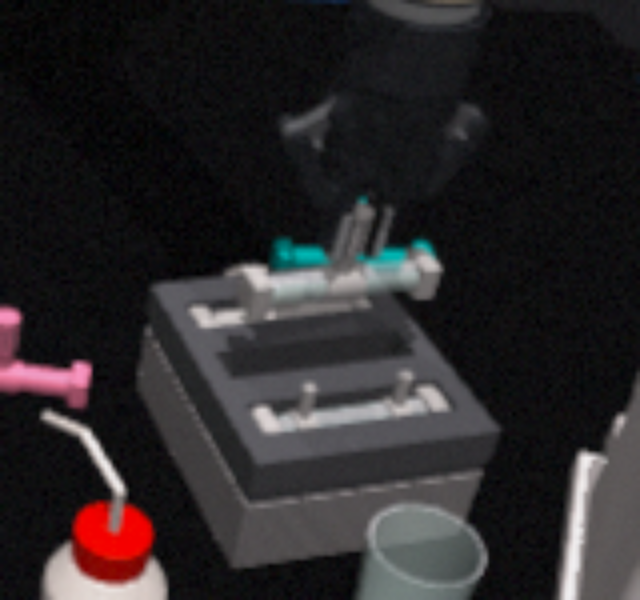

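>>> servo_tool:
  motion: [-1,0,0.2,-0.1,0,-1,0,0.5,-0.1,0,-1,0,0.8,-0.1,0,-1,0,1,-0.1,0]

```text
time: 13.4
tool_pos: [0.5601, 0.2215, 0.2153]
tool_rot: [0.013, 0.99, 0.141, 0.002]
contact_force: [-0.6, -0.3, -2.4]
gripper_width: 0.215
grasp_force: 59.0
```

>>> servo_tool:
  motion: [-1,0,0.3,0,0.1,-1,0,0.6,0.1,0.25,-1,0,0.9,0.2,0.4,-1,0,1,0.3,0.46,-1,0,1,0.3,0.46]

```text
time: 14.02
tool_pos: [0.5931, 0.1066, 0.1811]
tool_rot: [0.013, 0.999, -0.038, 0.003]
contact_force: [0.0, 0.1, -2.1]
gripper_width: 0.215
grasp_force: 59.1
```

```bash
python3 -c "
from h import *
info(); print(to([.600,.09,.075]),to([.600,.09,.057]))"
```

```text
pos [0.5931 0.1066 0.1811] lean 1.49 az -79.5 yaz -94.42 yz 0.0251 q [ 0.066  0.052  1.732 -0.026  1.355  1.719] t 14.03 w 0.215 F [ 0.   0.1 -2.1]
[0.062 0.111 0.888] [0.061 0.107 1.038]
```

>>> servo_tool:
  motion: [-1,0.06,0.11,0.2,0,-1,0.06,0.11,0.45,0,-1,0.06,0.11,0.7,0,-1,0.06,0.11,0.88,0,-1,0.06,0.11,0.88,0]

```text
time: 14.65
tool_pos: [0.5995, 0.0912, 0.0758]
tool_rot: [0.013, 0.999, -0.038, 0.002]
contact_force: [0.4, -0.3, -3.1]
gripper_width: 0.218
grasp_force: 59.1
```

>>> servo_tool:
  motion: [-1,0,0,0.06,0,-1,0,0,0.11,0,-1,0,0,0.14,0,-1,0,0,0.14,0]

```text
time: 15.15
tool_pos: [0.6011, 0.09, 0.0609]
tool_rot: [0.013, 0.999, -0.038, 0.004]
contact_force: [0.8, 1.4, -2.2]
gripper_width: 0.215
grasp_force: 59.1
```

```bash
python3 -c "
from h import *
info()"
```

```text
pos [0.6011 0.09   0.0609] lean 1.55 az -73.0 yaz -94.4 yz 0.0251 q [ 0.037  0.197  1.791 -0.029  1.146  1.697] t 15.15 w 0.215 F [ 0.8  1.4 -2.2]
```

>>> servo_tool:
  motion: [-1,0,0,0.015,0,-1,0,0,0.025,0,-1,0,0,0.025,0]

```text
time: 15.52
tool_pos: [0.6012, 0.0899, 0.0579]
tool_rot: [0.013, 0.999, -0.038, 0.005]
contact_force: [0.7, -0.4, -2.5]
gripper_width: 0.213
grasp_force: 59.1
```

>>> servo_tool:
  motion: [-1,0,0,0.01,0,-1,0,0,0.02,0,-1,0,0,0.02,0]

```text
time: 15.9
tool_pos: [0.602, 0.0896, 0.0571]
tool_rot: [0.013, 0.999, -0.038, 0.005]
contact_force: [-1.8, -2.2, 5.1]
gripper_width: 0.218
grasp_force: 60.7
```

>>> servo_tool:
  motion: [-0.2,0,0,-0.01,0,0.5,0,0,-0.01,0,1,0,0,-0.01,0,1,0,0,-0.3,0,1,0,0,-0.8,0]

```text
time: 16.52
tool_pos: [0.5982, 0.0923, 0.1491]
tool_rot: [0.013, 0.999, -0.038, 0.001]
contact_force: [0.8, 0.0, 0.8]
gripper_width: 1.004
grasp_force: 0.0
```

>>> servo_tool:
  motion: [1,0,0,-0.3,-0.22,1,0,0,-0.6,-0.45,1,0,0,-1,-0.68,1,0,0,-1,-0.9,1,0,0,-1,-1]

```text
time: 17.15
tool_pos: [0.5998, 0.0956, 0.2726]
tool_rot: [0.014, 0.937, 0.349, 0.0]
contact_force: [0.6, -1.1, 0.3]
gripper_width: 1.004
grasp_force: 0.0
```

>>> servo_tool:
  motion: [1,0,0,-0.3,-0.22,1,0,0,-0.6,-0.45,1,0,0,-1,-0.68,1,0,0,-1,-0.9,1,0,0,-1,-1]

```text
time: 17.77
tool_pos: [0.5987, 0.0987, 0.3925]
tool_rot: [0.013, 0.733, 0.681, -0.005]
contact_force: [0.4, 0.9, 0.3]
gripper_width: 1.001
grasp_force: 0.0
```

>>> servo_tool:
  motion: [1,0,0,-0.3,-0.22,1,0,0,-0.6,-0.45,1,0,0,-1,-0.68,1,0,0,-1,-0.9,1,0,0,-1,-1]

```text
time: 18.4
tool_pos: [0.5977, 0.1018, 0.5123]
tool_rot: [0.01, 0.416, 0.909, -0.01]
contact_force: [-0.1, -0.5, 0.1]
gripper_width: 0.997
grasp_force: 0.0
```

>>> servo_tool:
  motion: [1,0,0,-0.3,-0.22,1,0,0,-0.6,-0.45,1,0,0,-1,-0.68,1,0,0,-1,-0.9,1,0,0,-1,-1]

```text
time: 19.02
tool_pos: [0.5966, 0.1049, 0.6322]
tool_rot: [0.005, 0.037, 0.999, -0.013]
contact_force: [1.1, 0.7, 0.2]
gripper_width: 1.001
grasp_force: 0.0
```

Run:
```python
from h import *
T,s=info()
im,d=grab('top','t4'); A=cloud('top',d)[d>0]
c=(abs(A[:,0]-.602)<.04)&(abs(A[:,1]-.09)<.1)&(A[:,2]>.008)&(A[:,2]<.1); P=A[c]; print(c.sum(),P.min(0),P.max(0)); k=P[P[:,2]>.055]; print('cap',len(k),k.mean(0) if len(k) else '')
```

```text
pos [0.5966 0.1049 0.6322] lean 1.58 az -68.8 yaz 85.79 yz -0.0249 q [ 0.063  0.062  0.973 -0.03   2.098 -1.45 ] t 19.02 w 1.001 F [1.1 0.7 0.2]
184 [0.57326434 0.00377021 0.00802569] [0.63577344 0.08837367 0.07511547]
cap 21 [0.59893078 0.08376002 0.06785615]
```

>>> servo_tool:
  motion: [1,0.2,-0.18,-0.3,0,1,0.45,-0.4,-0.6,0,1,0.69,-0.62,-0.9,0,1,0.69,-0.62,-0.9,0]

```text
time: 19.58
tool_pos: [0.5042, 0.039, 0.7461]
tool_rot: [0.01, 0.04, 0.999, -0.013]
contact_force: [-0.2, 0.4, 1.7]
gripper_width: 0.999
grasp_force: 0.0
```

>>> servo_tool:
  motion: [1,0.2,-0.18,-0.3,0,1,0.45,-0.4,-0.6,0,1,0.69,-0.62,-0.9,0,1,0.69,-0.62,-0.9,0]

```text
time: 20.08
tool_pos: [0.4161, -0.0255, 0.8523]
tool_rot: [0.008, 0.04, 0.999, -0.013]
contact_force: [-0.1, 1.0, -0.5]
gripper_width: 1.0
grasp_force: 0.0
```

>>> servo_tool:
  motion: [1,0,0,-0.15,0,1,0,0,-0.3,0,1,0,0,-0.45,0,1,0,0,-0.6,0]

```text
time: 20.58
tool_pos: [0.4174, -0.0238, 0.8967]
tool_rot: [0.015, 0.038, 0.999, -0.015]
contact_force: [0.0, 0.0, 0.2]
gripper_width: 1.001
grasp_force: 0.0
```

```bash
python3 -c "
from h import *
info()"
```

```text
pos [ 0.4174 -0.0238  0.8967] lean 2.45 az -47.0 yaz 85.64 yz -0.029 q [-0.22   0.077  0.411 -0.048  2.618 -1.757] t 20.57 w 1.001 F [0.  0.  0.2]
```

>>> servo_tool:
  motion: [1,0,0.25,0,0,1,0,0.5,0,0,1,0,0.5,0,0]

```text
time: 20.95
tool_pos: [0.4205, 0.0373, 0.8957]
tool_rot: [0.016, 0.037, 0.999, -0.015]
contact_force: [-0.0, 0.1, 0.9]
gripper_width: 1.001
grasp_force: 0.0
```

>>> servo_tool:
  motion: [1,0,0,-0.25,0,1,0,0,-0.5,0,1,0,0,-0.75,0,1,0,0,-1,0]

```text
time: 21.45
tool_pos: [0.4079, 0.0364, 0.9184]
tool_rot: [0.046, 0.038, 0.998, -0.018]
contact_force: [0.4, -0.1, 0.0]
gripper_width: 1.004
grasp_force: 0.0
```

```bash
python3 -c "
from h import *
info()"
```

```text
pos [0.4079 0.0364 0.9184] lean 5.64 az -23.1 yaz 85.55 yz -0.0316 q [-0.073  0.093  0.335 -0.064  2.619 -1.624] t 21.45 w 1.004 F [ 0.4 -0.1  0. ]
```

>>> servo_tool:
  motion: [1,0.3,0,-0.5,0,1,0.6,0,-1,0,1,0.6,0,-1,0]

```text
time: 21.82
tool_pos: [0.3328, 0.044, 0.9417]
tool_rot: [0.076, 0.037, 0.996, -0.02]
contact_force: [0.4, -0.1, 1.0]
gripper_width: 1.001
grasp_force: 0.0
```

>>> servo_tool:
  motion: [1,0.3,0,-0.5,0,1,0.6,0,-1,0,1,0.6,0,-1,0]

```text
time: 22.2
tool_pos: [0.2656, 0.0534, 0.9566]
tool_rot: [0.106, 0.037, 0.993, -0.024]
contact_force: [0.5, 1.1, -0.3]
gripper_width: 0.996
grasp_force: 0.0
```

```bash
python3 -c "
from h import *
info()"
```

```text
pos [0.2656 0.0534 0.9566] lean 12.35 az -14.9 yaz 85.51 yz -0.04 q [-0.03  -0.158  0.467 -0.099  2.619 -1.618] t 22.2 w 0.996 F [ 0.5  1.1 -0.3]
```

>>> servo_tool:
  motion: [1,0,0,-0.5,0,1,0,0,-1,0,1,0,0,-1,0]

```text
time: 22.58
tool_pos: [0.2568, 0.0593, 0.9766]
tool_rot: [0.134, 0.036, 0.99, -0.027]
contact_force: [0.5, -0.5, 0.2]
gripper_width: 0.995
grasp_force: 0.0
```

>>> servo_tool:
  motion: [1,0,0,-0.5,0,1,0,0,-1,0,1,0,0,-1,0]

```text
time: 22.95
tool_pos: [0.2371, 0.0665, 0.995]
tool_rot: [0.163, 0.036, 0.985, -0.031]
contact_force: [0.5, -0.0, -0.6]
gripper_width: 1.0
grasp_force: 0.0
```

```bash
python3 -c "
from h import *
info()"
```

```text
pos [0.2371 0.0665 0.995 ] lean 18.76 az -12.7 yaz 85.41 yz -0.0487 q [ 0.07  -0.123  0.317 -0.19   2.619 -1.609] t 22.95 w 1.0 F [ 0.5 -0.  -0.6]
```

>>> servo_tool:
  motion: [1,0,0,-0.5,0,1,0,0,-1,0,1,0,0,-1,0]

```text
time: 23.32
tool_pos: [0.2116, 0.0751, 1.0111]
tool_rot: [0.191, 0.035, 0.98, -0.034]
contact_force: [0.8, 0.7, 0.2]
gripper_width: 1.002
grasp_force: 0.0
```

>>> servo_tool:
  motion: [1,0.1,0,-0.5,0,1,0.2,0,-1,0,1,0.2,0,-1,0]

```text
time: 23.7
tool_pos: [0.1594, 0.0869, 1.0248]
tool_rot: [0.22, 0.034, 0.974, -0.037]
contact_force: [1.4, -0.4, 0.7]
gripper_width: 1.003
grasp_force: 0.0
```

```bash
python3 -c "
from h import *
info()"
```

```text
pos [0.1594 0.0869 1.0248] lean 24.9 az -11.5 yaz 85.26 yz -0.0565 q [ 0.485 -0.133  0.223 -0.584  2.619 -1.586] t 23.7 w 1.003 F [ 1.4 -0.4  0.7]
```

>>> servo_tool:
  motion: [1,-0.15,0,-0.5,0,1,-0.3,0,-1,0,1,-0.3,0,-1,0]

```text
time: 24.08
tool_pos: [0.1485, 0.0966, 1.0428]
tool_rot: [0.246, 0.033, 0.968, -0.041]
contact_force: [-1.5, -0.4, -0.5]
gripper_width: 0.995
grasp_force: 0.0
```

```bash
python3 -c "
from h import *
T,s=info(); print(T.round(4))"
```

```text
pos [0.1485 0.0966 1.0428] lean 27.67 az -11.5 yaz 85.11 yz -0.0638 q [ 0.727 -0.034  0.064 -0.887  2.619 -1.655] t 24.07 w 0.995 F [-1.5 -0.4 -0.5]
[[-0.8768  0.085   0.4732  0.1485]
 [ 0.0443  0.9943 -0.0966  0.0966]
 [-0.4788 -0.0638 -0.8756  1.0428]
 [ 0.      0.      0.      1.    ]]
```

>>> servo_tool:
  motion: [1,0,0.03,0.2,0.08,1,0,0.06,0.5,0.169,1,0,0.1,0.8,0.169,1,0,0.1,1,0.169]

```text
time: 24.58
tool_pos: [0.2074, 0.0963, 0.9343]
tool_rot: [0.247, 0.099, 0.964, -0.026]
contact_force: [-0.1, 0.2, -0.1]
gripper_width: 1.002
grasp_force: 0.0
```

>>> servo_tool:
  motion: [1,0,0.05,0.4,0,1,0,0.1,0.8,0,1,0,0.1,1,0]

```text
time: 24.95
tool_pos: [0.2674, 0.0963, 0.8275]
tool_rot: [0.245, 0.099, 0.964, -0.026]
contact_force: [1.2, -0.5, 0.6]
gripper_width: 0.999
grasp_force: 0.0
```

```bash
python3 -c "
from h import *
T,s=info(); print(T.round(4)); print(to([.601,.09,.2]))"
```

```text
pos [0.2674 0.0963 0.8275] lean 27.4 az -11.9 yaz 78.27 yz -0.0016 q [ 0.296 -0.582  1.151 -0.272  2.111 -1.266] t 24.95 w 0.999 F [ 1.2 -0.5  0.6]
[[-0.8601  0.2033  0.4679  0.2674]
 [ 0.1778  0.9791 -0.0985  0.0963]
 [-0.4781 -0.0016 -0.8783  0.8275]
 [ 0.      0.      0.      1.    ]]
[0.1   0.522 5.899]
```

5 calls along z, then check with the wrist camera.

>>> servo_tool:
  motion: [1,0.01,0.05,0.45,0,1,0.02,0.1,1,0]

```text
time: 25.2
tool_pos: [0.3213, 0.0965, 0.7272]
tool_rot: [0.249, 0.099, 0.963, -0.024]
contact_force: [-0.0, 0.3, -0.8]
gripper_width: 1.002
grasp_force: 0.0
```

>>> servo_tool:
  motion: [1,0.01,0.05,0.5,0,1,0.02,0.1,1,0]

```text
time: 25.45
tool_pos: [0.3787, 0.097, 0.6193]
tool_rot: [0.247, 0.099, 0.964, -0.025]
contact_force: [0.3, 0.4, 0.3]
gripper_width: 0.999
grasp_force: 0.0
```

>>> servo_tool:
  motion: [1,0.01,0.05,0.5,0,1,0.02,0.1,1,0]

```text
time: 25.7
tool_pos: [0.4356, 0.0974, 0.513]
tool_rot: [0.247, 0.099, 0.964, -0.025]
contact_force: [0.4, 0.0, -0.6]
gripper_width: 1.003
grasp_force: 0.0
```

>>> servo_tool:
  motion: [1,0.01,0.05,0.5,0,1,0.02,0.1,1,0]

```text
time: 25.95
tool_pos: [0.4924, 0.0979, 0.4068]
tool_rot: [0.247, 0.099, 0.964, -0.025]
contact_force: [0.8, -0.4, 0.0]
gripper_width: 1.001
grasp_force: 0.0
```

>>> servo_tool:
  motion: [1,0.01,0.05,0.45,0,1,0.02,0.1,0.9,0,1,0.02,0.1,0.9,0]

```text
time: 26.32
tool_pos: [0.5415, 0.0992, 0.3062]
tool_rot: [0.242, 0.099, 0.965, -0.026]
contact_force: [0.2, 0.2, 0.2]
gripper_width: 1.002
grasp_force: 0.0
```

Run:
```python
from h import *
T,s=info(); im,d=grab('wrist','w5'); A=wcloud(d,T)[d>0]
def an(A):
    c=(abs(A[:,0]-.60)<.05)&(abs(A[:,1]-.09)<.09)&(A[:,2]>.008)&(A[:,2]<.09); P=A[c]; print(c.sum(),P.min(0),P.max(0),cv2.minAreaRect(P[:,:2].astype(np.float32)))
    k=P[P[:,2]>.064]; print('cap',len(k),k.mean(0),(k.min(0)+k.max(0))/2,np.ptp(k,axis=0))
an(A)
for n in('top','scene'):
    im,d=grab(n); an(cloud(n,d)[d>0])
print(to([.601,.09,.057]))
```

```text
pos [0.5415 0.0992 0.3062] lean 27.03 az -12.0 yaz 78.24 yz -0.0025 q [ 0.118 -0.43   1.991 -0.17   1.118 -1.209] t 26.32 w 1.002 F [0.2 0.2 0.2]
1879 [0.5824924  0.02497612 0.00837182] [0.61702121 0.15528842 0.07192992] ((0.6003419756889343, 0.0894523337483406), (0.13028694689273834, 0.026287540793418884), 85.58419036865234)
cap 214 [0.59903372 0.0897348  0.06965037] [0.59993639 0.08959413 0.06814892] [0.01980348 0.02000356 0.007562  ]
243 [0.56385687 0.02351508 0.00802225] [0.64940067 0.15221979 0.07486064] ((0.5904895067214966, 0.08201579004526138), (0.0851387307047844, 0.12453515082597733), 16.99591827392578)
cap 39 [0.59851234 0.08835487 0.06965618] [0.59826468 0.08793745 0.06986356] [0.01914283 0.01762545 0.00999416]
474 [0.58623387 0.02542164 0.00808766] [0.61937432 0.15426311 0.07216999] ((0.6027836203575134, 0.08956590294837952), (0.12912729382514954, 0.026991071179509163), 86.77105712890625)
cap 35 [0.60289595 0.08941319 0.06848142] [0.60152887 0.08894591 0.06814496] [0.02144561 0.01844219 0.00805008]
[0.628 0.01  2.127]
```

>>> servo_tool:
  motion: [1,0.06,0,0.36,0,1,0.12,0.005,0.72,0]

```text
time: 26.72
tool_pos: [0.5743, 0.0953, 0.2368]
tool_rot: [0.252, 0.099, 0.962, -0.024]
contact_force: [0.3, -0.3, -0.3]
gripper_width: 1.005
grasp_force: 0.0
```

>>> servo_tool:
  motion: [1,0.06,0,0.36,0,1,0.12,0.005,0.72,0,1,0.12,0.005,0.72,0]

```text
time: 27.1
tool_pos: [0.6003, 0.0896, 0.1483]
tool_rot: [0.247, 0.099, 0.964, -0.025]
contact_force: [-0.6, -0.5, 0.2]
gripper_width: 0.997
grasp_force: 0.0
```

Run:
```python
from h import *
T,s=info();print(to([.6003,.0895,.056]))
```

```text
pos [0.6003 0.0896 0.1483] lean 27.52 az -11.7 yaz 78.31 yz 0.0002 q [ 0.084 -0.148  2.039 -0.196  0.777 -1.175] t 27.1 w 0.997 F [-0.6 -0.5  0.2]
[ 0.369 -0.001  0.675]
```

>>> servo_tool:
  motion: [1,0.13,0,0.24,0,1,0.25,0,0.46,0,1,0.365,0,0.67,0,1,0.365,0,0.67,0]

```text
time: 27.6
tool_pos: [0.6019, 0.09, 0.0596]
tool_rot: [0.249, 0.098, 0.963, -0.025]
contact_force: [-0.6, -0.3, 0.7]
gripper_width: 1.002
grasp_force: 0.0
```

>>> servo_tool:
  motion: [-1,0,0,0,0,-1,0,0,0,0,-1,0,0,0,0,-1,0,0,0,0,-1,0,0,0,0]

```text
time: 28.22
tool_pos: [0.6026, 0.0899, 0.0595]
tool_rot: [0.249, 0.098, 0.963, -0.025]
contact_force: [-2.4, -0.8, 6.4]
gripper_width: 0.214
grasp_force: 58.7
```

>>> servo_tool:
  motion: [-1,-0.02,0,-0.04,0,-1,-0.08,0,-0.146,0,-1,-0.16,0,-0.293,0,-1,-0.24,0,-0.44,0,-1,-0.32,0,-0.587,0]

```text
time: 28.85
tool_pos: [0.6009, 0.0899, 0.1394]
tool_rot: [0.248, 0.098, 0.963, -0.025]
contact_force: [0.2, -0.6, -3.1]
gripper_width: 0.215
grasp_force: 58.6
```

Run:
```python
from h import *
T,s=info()
im,d=grab('scene','s6'); A=cloud('scene',d)[d>0]
im2,d2=grab('wrist','w6'); 
B=wcloud(d2,T)[d2>0]
for X in (A,B):
    c=(abs(X[:,0]-.60)<.035)&(abs(X[:,1]-.09)<.09)&(X[:,2]>.05)&(X[:,2]<.115); P=X[c]
    for lo,hi in((.02,.04),(.14,.16)):
        k=P[(P[:,1]>lo)&(P[:,1]<hi)]; print(len(k),np.percentile(k[:,2],[5,95]).round(4) if len(k) else '',k.mean(0) if len(k) else '')
p=wpix(np.array([.6,.09,.12]),T); print(p)
L=(B-PO)@RP
cv2.imwrite('pics/s6c.png',np.hstack([cv2.resize(im[120:270,30:350,::-1],(800,375))]))
```

```text
pos [0.6009 0.0899 0.1394] lean 27.67 az -11.5 yaz 78.35 yz 0.0012 q [ 0.085 -0.136  2.046 -0.2    0.755 -1.17 ] t 28.85 w 0.215 F [ 0.2 -0.6 -3.1]
71 [0.0816 0.1058] [0.60199294 0.03307426 0.09756628]
69 [0.0823 0.106 ] [0.61065373 0.14675849 0.09750251]
1189 [0.0846 0.1064] [0.58855254 0.03453236 0.0999701 ]
1527 [0.0848 0.1065] [0.59709271 0.14721072 0.09978546]
[255.08998597 229.13290001]
```

View pics/s6c.png

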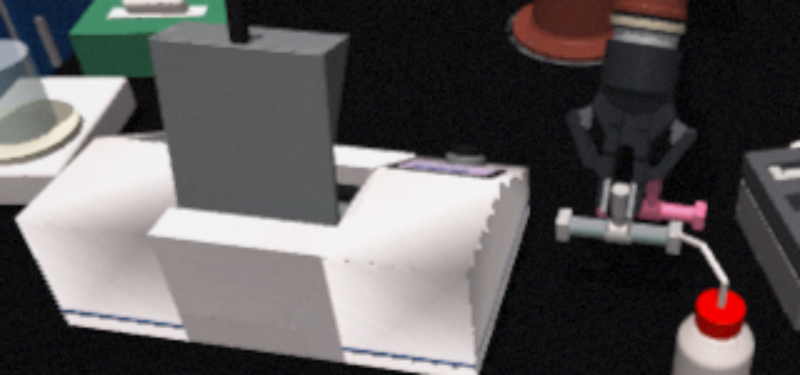

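>>> servo_tool:
  motion: [-1,-0.15,0,-0.28,0,-1,-0.3,0,-0.58,0,-1,-0.478,0,-0.878,0]

```text
time: 29.32
tool_pos: [0.5995, 0.0899, 0.258]
tool_rot: [0.247, 0.098, 0.964, -0.025]
contact_force: [1.2, -0.3, -2.5]
gripper_width: 0.216
grasp_force: 59.0
```

>>> servo_tool:
  motion: [-1,0,-0.25,-0.06,0,-1,0,-0.6,-0.13,0,-1,0.01,-0.93,-0.19,0]

```text
time: 29.7
tool_pos: [0.5652, -0.0178, 0.2768]
tool_rot: [0.248, 0.098, 0.964, -0.025]
contact_force: [-0.0, -0.6, -2.3]
gripper_width: 0.214
grasp_force: 59.2
```

>>> servo_tool:
  motion: [-1,0,-0.3,-0.06,0,-1,0,-0.62,-0.13,0,-1,0.01,-0.93,-0.19,0]

```text
time: 30.08
tool_pos: [0.5308, -0.1248, 0.296]
tool_rot: [0.248, 0.098, 0.964, -0.025]
contact_force: [-0.2, 0.0, -2.0]
gripper_width: 0.216
grasp_force: 59.2
```

>>> servo_tool:
  motion: [-1,0,-0.3,-0.06,0,-1,0,-0.62,-0.13,0,-1,0.01,-0.93,-0.19,0,-1,0.01,-0.93,-0.19,0]

```text
time: 30.58
tool_pos: [0.4964, -0.2329, 0.3156]
tool_rot: [0.248, 0.1, 0.963, -0.025]
contact_force: [0.5, -0.1, -2.0]
gripper_width: 0.215
grasp_force: 59.4
```

Run:
```python
from h import *
T,s=info(); im,d=grab('wrist','w7'); B=wcloud(d,T)[d>0]; L=(B-PO)@RP
np.save('w7d',d)
def rows(L):
  for a in np.arange(-.04,.045,.005):
    q=(abs(L[:,0]-a)<.0025)&(abs(L[:,1])<.06)&(L[:,2]<.1)&(L[:,2]>.03)
    if q.any(): print(a.round(3),q.sum(),np.percentile(L[q,2],[10,50,90]).round(4))
rows(L)
# tube ends in hand: points around tool
t=np.abs(B-T[:3,3]); m=(B[:,2]<T[2,3]-.025)&(B[:,2]>T[2,3]-.07)&(t[:,0]<.04)&(t[:,1]<.08); P=B[m]; print('tube',m.sum(),cv2.minAreaRect(P[:,:2].astype(np.float32)),P[:,2].max()-T[2,3])
im,d=grab('top','t7'); L2=(cloud('top',d)[d>0]-PO)@RP; rows(L2)
# chamber y extents (end stops)
for X,n in((L,'w'),(L2,'t')):
  for b in list(np.arange(-.09,-.055,.005))+list(np.arange(.06,.095,.005)):
    q=(abs(X[:,0])<.01)&(abs(X[:,1]-b)<.0025)&(X[:,2]<.13)&(X[:,2]>.03)
    if q.any(): print(n,b.round(3),q.sum(),np.median(X[q,2]).round(4))
```

```text
pos [ 0.4964 -0.2329  0.3156] lean 27.65 az -11.8 yaz 78.11 yz 0.001 q [-0.681 -0.468  2.004  0.243  1.161 -2.091] t 30.57 w 0.215 F [ 0.5 -0.1 -2. ]
-0.04 299 [0.0504 0.0513 0.0522]
-0.035 313 [0.0502 0.0512 0.0521]
-0.03 368 [0.0505 0.0515 0.0808]
-0.025 1023 [0.0513 0.0594 0.0818]
-0.02 411 [0.061  0.0676 0.0776]
-0.015 135 [0.0717 0.0727 0.074 ]
-0.005 219 [0.0596 0.0606 0.0616]
-0.0 271 [0.0594 0.0603 0.0612]
0.005 267 [0.0593 0.0602 0.0611]
0.01 271 [0.0593 0.0602 0.0611]
0.015 707 [0.0597 0.0642 0.0719]
0.02 465 [0.0719 0.0743 0.0766]
0.025 463 [0.077  0.0792 0.0817]
0.03 122 [0.0807 0.0819 0.0829]
tube 9234 ((0.49408280849456787, -0.23232676088809967), (0.1289588212966919, 0.027066104114055634), 85.07762908935547) -0.025022223123503773
-0.04 48 [0.047  0.0505 0.0544]
-0.035 59 [0.048  0.0516 0.0549]
-0.03 98 [0.0484 0.0537 0.0839]
-0.025 115 [0.0496 0.0756 0.0822]
-0.02 55 [0.0709 0.0745 0.0768]
-0.015 40 [0.0608 0.07   0.0738]
-0.01 63 [0.0561 0.0594 0.0638]
-0.005 70 [0.0552 0.0598 0.0629]
-0.0 67 [0.0563 0.0599 0.0642]
0.005 75 [0.0565 0.0596 0.0643]
0.01 71 [0.0564 0.06   0.0631]
0.015 110 [0.0571 0.0657 0.0746]
0.02 90 [0.0705 0.0754 0.0798]
0.025 83 [0.0751 0.0804 0.0845]
0.03 16 [0.0769 0.0798 0.0831]
0.035 18 [0.0499 0.0525 0.0545]
0.04 71 [0.0472 0.051  0.0547]
w -0.085 179 0.109
w -0.08 77 0.0793
w -0.075 46 0.0743
w -0.07 74 0.0618
w -0.065 31 0.0605
w -0.06 38 0.0603
w 0.06 42 0.0601
w 0.065 35 0.0605
w 0.07 39 0.0605
w 0.075 70 0.074
w 0.08 55 0.0753
w 0.085 133 0.1091
t -0.085 37 0.1049
t -0.08 16 0.0741
t -0.075 16 0.0728
t -0.07 18 0.0605
t -0.065 10 0.0593
t -0.06 12 0.0601
t 0.06 10 0.0619
t 0.065 12 0.0584
t 0.07 8 0.0697
t 0.075 6 0.0749
```

View pics/w7.png

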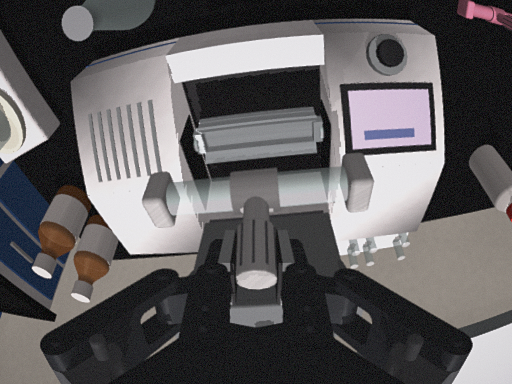

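Run:
```python
from h import *
T,s=pose(); print(to([.5958,-.2512,.150]), (T[:3,:3].T@[0,0,-.03]/.12).round(3))
```

```text
[-0.073 -0.004  1.611] [ 0.121 -0.001  0.219]
```

>>> servo_tool:
  motion: [-1,-0.01,0,0.2,0,-1,-0.02,0,0.4,0,-1,-0.03,0,0.6,0,-1,-0.036,-0.002,0.805,0]

```text
time: 31.18
tool_pos: [0.5475, -0.2393, 0.2323]
tool_rot: [0.248, 0.097, 0.964, -0.024]
contact_force: [-0.2, 0.1, -1.7]
gripper_width: 0.214
grasp_force: 59.5
```

>>> servo_tool:
  motion: [-1,-0.01,0,0.2,0,-1,-0.02,0,0.4,0,-1,-0.03,0,0.6,0,-1,-0.036,-0.002,0.805,0,-1,-0.036,-0.002,0.805,0]

```text
time: 31.8
tool_pos: [0.5955, -0.2489, 0.1478]
tool_rot: [0.246, 0.098, 0.964, -0.023]
contact_force: [0.1, 0.0, -1.6]
gripper_width: 0.212
grasp_force: 59.4
```

Run:
```python
from h import *
T,s=info(); print(to([.5958,-.2512,.125]),to([.5958,-.2512,.1195]))
im,d=grab('wrist','w8'); B=wcloud(d,T)[d>0]
t=np.abs(B-T[:3,3]); m=(B[:,2]<T[2,3]-.027)&(B[:,2]>T[2,3]-.058)&(t[:,0]<.03)&(t[:,1]<.085); P=B[m]; L=(P-PO)@RP; print('tube',m.sum(),cv2.minAreaRect(L[:,:2].astype(np.float32)))
```

```text
pos [ 0.5955 -0.2489  0.1478] lean 27.42 az -11.1 yaz 78.49 yz 0.0036 q [-0.586 -0.066  1.964  0.259  0.793 -2.095] t 31.8 w 0.212 F [ 0.1  0.  -1.6]
[ 0.086 -0.019  0.17 ] [ 0.107 -0.019  0.21 ]
tube 12485 ((0.0024983473122119904, 0.0015508905053138733), (0.059989310801029205, 0.16983017325401306), 3.756244421005249)
```

>>> servo_tool:
  motion: [-1,0.02,-0.01,0.04,0,-1,0.04,-0.019,0.08,0,-1,0.065,-0.019,0.13,0,-1,0.086,-0.019,0.17,0,-1,0.086,-0.019,0.17,0]

```text
time: 32.48
tool_pos: [0.5961, -0.2536, 0.1275]
tool_rot: [0.248, 0.099, 0.963, -0.024]
contact_force: [-0.1, 0.7, -2.5]
gripper_width: 0.217
grasp_force: 59.4
```

>>> servo_tool:
  motion: [-1,0.01,0,0.018,0,-1,0.018,0,0.034,0,-1,0.018,0,0.034,0]

```text
time: 32.85
tool_pos: [0.5967, -0.2538, 0.1237]
tool_rot: [0.248, 0.098, 0.963, -0.025]
contact_force: [-0.3, 0.4, -1.5]
gripper_width: 0.214
grasp_force: 59.5
```

>>> servo_tool:
  motion: [-1,0.008,0,0.014,0,-1,0.012,0.005,0.022,0,-1,0.012,0.01,0.022,0]

```text
time: 33.22
tool_pos: [0.5969, -0.2526, 0.1207]
tool_rot: [0.248, 0.098, 0.963, -0.025]
contact_force: [-0.7, 0.2, -2.5]
gripper_width: 0.215
grasp_force: 59.5
```

>>> servo_tool:
  motion: [-1,0.004,0,0.007,0,-1,0.008,0,0.014,0,-1,0.008,0,0.014,0]

```text
time: 33.6
tool_pos: [0.5972, -0.2527, 0.1196]
tool_rot: [0.249, 0.098, 0.963, -0.025]
contact_force: [-3.9, 1.6, 3.4]
gripper_width: 0.217
grasp_force: 60.3
```

>>> servo_tool:
  motion: [-0.4,0,0,0,0,0.2,0,0,0,0,0.6,0,0,0,0,0.6,0,0,0,0]

```text
time: 34.1
tool_pos: [0.5971, -0.2527, 0.119]
tool_rot: [0.249, 0.099, 0.963, -0.025]
contact_force: [-0.7, -0.4, 1.0]
gripper_width: 0.798
grasp_force: 0.0
```

>>> servo_tool:
  motion: [0.6,0,0,-0.1,0,0.6,0,0,-0.4,0,0.6,0,0,-0.7,0,0.6,0,0,-1,0]

```text
time: 34.6
tool_pos: [0.5394, -0.2409, 0.2258]
tool_rot: [0.249, 0.098, 0.963, -0.025]
contact_force: [0.2, -0.2, 0.5]
gripper_width: 0.798
grasp_force: 0.0
```

>>> servo_tool:
  motion: [0.6,0,0,-0.4,0,0.6,0,0,-0.8,0,0.6,0,0,-0.8,0]

```text
time: 34.98
tool_pos: [0.4949, -0.2327, 0.315]
tool_rot: [0.253, 0.098, 0.962, -0.028]
contact_force: [1.1, 0.1, 0.1]
gripper_width: 0.802
grasp_force: 0.0
```

Run:
```python
from h import *
T,s=info(); im,d=grab('wrist','w9'); B=wcloud(d,T)[d>0]; L=(B-PO)@RP
m=(L[:,2]>.08)&(L[:,2]<.092)&(abs(L[:,0])<.021)&(abs(L[:,1])<.073); print(m.sum(),L[m].min(0),L[m].max(0),cv2.minAreaRect(L[m][:,:2].astype(np.float32)),np.median(L[m,2]))
c=(L[:,2]>.124)&(L[:,2]<.14)&(abs(L[:,0])<.03)&(abs(L[:,1])<.03); print('captop',c.sum(),L[c].mean(0))
for g in (1.33,1.35,1.37): print(g,grip(g))
k=(abs(L[:,1])<.02)&(L[:,2]>.3)&(L[:,2]<.4)&(L[:,0]>-.1)&(L[:,0]<.1); print(k.sum(), L[k].min(0) if k.any() else '',L[k].max(0) if k.any() else '')
cv2.imwrite('pics/w9.png',im[...,::-1])
```

```text
pos [ 0.4949 -0.2327  0.315 ] lean 28.2 az -12.1 yaz 78.29 yz -0.0039 q [-0.684 -0.479  2.015  0.248  1.151 -2.101] t 34.98 w 0.802 F [1.1 0.1 0.1]
1138 [-0.01036315 -0.06613483  0.08000595] [0.01603001 0.0634967  0.09192133] ((0.0028159497305750847, -0.0013219118118286133), (0.1296313852071762, 0.02639154903590679), 89.98220825195312) 0.08323431931484881
captop 231 [ 0.00117554 -0.00144663  0.12954267]
1.33 [ 0.61735483 -0.25245095  0.34146218]
1.35 [ 0.62128411 -0.25275329  0.34261421]
1.37 [ 0.62523558 -0.25305734  0.34368721]
1101 [-0.01166553 -0.0199976   0.30000129] [0.01863384 0.01993083 0.30963703]
```

View pics/w9.png

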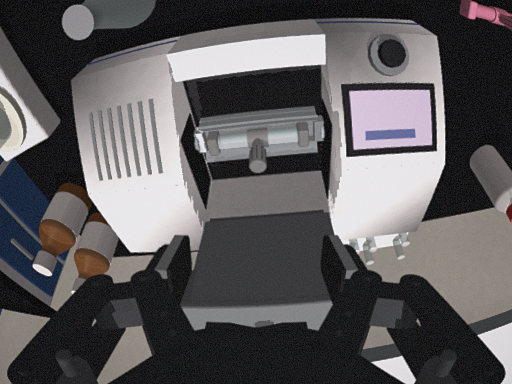

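>>> servo_tool:
  motion: [1,-0.16,0,-0.3,-0.08,1,-0.32,0,-0.6,-0.16,1,-0.48,0,-0.875,-0.16,1,-0.48,0,-0.875,-0.16]

```text
time: 35.52
tool_pos: [0.4949, -0.2322, 0.4309]
tool_rot: [0.248, 0.037, 0.967, -0.042]
contact_force: [-0.0, -0.4, -0.8]
gripper_width: 1.003
grasp_force: 0.0
```

Run:
```python
from h import *
T,s=info(); G=np.array([.623,-.2527,.348]); print(to(G-.1*T[:3,2]),to(G))
```

```text
pos [ 0.4949 -0.2322  0.4309] lean 27.91 az -11.7 yaz 84.65 yz -0.062 q [-0.684 -0.483  1.829  0.233  1.342 -2.178] t 35.52 w 1.003 F [-0.  -0.4 -0.8]
[-0.608 -0.028  0.296] [-0.608 -0.028  1.13 ]
```

>>> servo_tool:
  motion: [1,-0.3,-0.014,0.15,0,1,-0.608,-0.028,0.296,0,1,-0.608,-0.028,0.296,0]

```text
time: 35.9
tool_pos: [0.5757, -0.2421, 0.4269]
tool_rot: [0.243, 0.037, 0.968, -0.038]
contact_force: [-0.8, 0.2, -0.1]
gripper_width: 1.0
grasp_force: 0.0
```

>>> servo_tool:
  motion: [1,0,0,0.25,0,1,0,0,0.5,0,1,0,0,0.7,0,1,0,0,0.7,0]

```text
time: 36.4
tool_pos: [0.613, -0.2498, 0.3531]
tool_rot: [0.243, 0.038, 0.969, -0.038]
contact_force: [0.6, -0.2, 0.4]
gripper_width: 0.999
grasp_force: 0.0
```

Run:
```python
from h import *
T,s=info(); print(to([.623,-.2527,.348]))
im,d=grab('scene'); A=cloud('scene',d)[d>0]; L=(A-PO)@RP
k=(abs(L[:,1])<.02)&(L[:,2]>.325)&(L[:,2]<.375)&(L[:,0]>.0)&(L[:,0]<.07); print('bar scene',k.sum(),L[k].min(0),L[k].max(0),L[k].mean(0))
```

```text
pos [ 0.613  -0.2498  0.3531] lean 27.32 az -11.2 yaz 84.7 yz -0.0561 q [-0.568 -0.182  1.72   0.192  1.143 -2.099] t 36.4 w 0.999 F [ 0.6 -0.2  0.4]
[-0.055 -0.014  0.079]
bar scene 133 [ 0.02312503 -0.00621078  0.32540985] [0.04157552 0.00906157 0.35806375] [0.03500061 0.00270881 0.34193122]
```

>>> servo_tool:
  motion: [1,-0.062,-0.014,0.08,0,-1,-0.062,-0.014,0.08,0,-1,-0.062,-0.014,0.08,0,-1,-0.062,-0.014,0.08,0,-1,-0.062,-0.014,0.08,0]

```text
time: 37.08
tool_pos: [0.6253, -0.2527, 0.3542]
tool_rot: [0.246, 0.038, 0.968, -0.039]
contact_force: [-2.1, -0.7, 0.3]
gripper_width: 0.177
grasp_force: 58.6
```

>>> servo_tool:
  motion: [-1,0,0,0,0,-1,0,0,0,0]

```text
time: 37.33
tool_pos: [0.6253, -0.2528, 0.3541]
tool_rot: [0.246, 0.038, 0.968, -0.039]
contact_force: [-3.3, 3.8, 4.4]
gripper_width: 0.172
grasp_force: 59.0
```

Run:
```python
from h import *
T,s=info(); p=T[:3,3]; PO[0]+=.0015
l=(p-PO)@RP; print(l); H=np.array([.085,.145]); r=np.hypot(l[0]-H[0],l[2]-H[1]); a0=np.arctan2(l[2]-H[1],H[0]-l[0]); print('r',r,'a0',a0)
q=p
for dth in [.1,.25,.4,.55,.7,.85,1.0,1.15,1.25,1.36]:
    a=a0-dth; w=PO+RP@np.array([H[0]-r*np.cos(a),l[1],H[1]+r*np.sin(a)]); print(dth,w.round(4),(T[:3,:3].T@(w-p)/.12).round(3),(T[:3,:3].T@(w-q)/.12).round(3)); q=w
```

```text
pos [ 0.6253 -0.2528  0.3541] lean 27.69 az -11.3 yaz 84.69 yz -0.0576 q [-0.562 -0.156  1.696  0.191  1.132 -2.095] t 37.33 w 0.172 F [-3.3  3.8  4.4]
[3.18856466e-02 1.33101034e-04 3.54112948e-01]
r 0.21575300571359646 a0 1.3220580220103326
0.1 [ 0.6048 -0.2512  0.3478] [ 0.176  0.    -0.036] [ 0.176  0.    -0.036]
0.25 [ 0.5754 -0.249   0.3345] [ 0.445  0.003 -0.057] [ 0.269  0.002 -0.021]
0.4 [ 0.5483 -0.2469  0.3169] [ 0.713  0.008 -0.038] [0.269 0.005 0.019]
0.55 [ 0.5241 -0.245   0.2955] [0.976 0.015 0.022] [0.263 0.007 0.059]
0.7 [ 0.5034 -0.2434  0.2707] [1.227 0.024 0.12 ] [0.251 0.009 0.098]
0.85 [ 0.4867 -0.2421  0.2431] [1.46  0.035 0.254] [0.233 0.011 0.134]
1.0 [ 0.4742 -0.2412  0.2133] [1.671 0.047 0.421] [0.211 0.013 0.168]
1.15 [ 0.4663 -0.2406  0.1819] [1.854 0.061 0.619] [0.183 0.014 0.197]
1.25 [ 0.4637 -0.2404  0.1605] [1.959 0.071 0.764] [0.105 0.01  0.146]
1.36 [ 0.4633 -0.2403  0.1368] [2.057 0.083 0.936] [0.098 0.011 0.171]
```

>>> servo_tool:
  motion: [-1,0.08,0,-0.02,0,-1,0.26,0,-0.045,0,-1,0.445,0.003,-0.057,0,-1,0.713,0.008,-0.038,0,-1,0.976,0.015,0.022,0]

```text
time: 37.95
tool_pos: [0.5243, -0.2449, 0.2962]
tool_rot: [0.249, 0.037, 0.967, -0.04]
contact_force: [5.5, 3.8, 0.9]
gripper_width: 0.174
grasp_force: 59.3
```

>>> servo_tool:
  motion: [-1,0.251,0.009,0.098,0,-1,0.484,0.02,0.232,0,-1,0.695,0.032,0.399,0,-1,0.8,0.04,0.5,0,-1,0.878,0.046,0.597,0]

```text
time: 38.58
tool_pos: [0.4651, -0.2405, 0.1797]
tool_rot: [0.245, 0.037, 0.968, -0.039]
contact_force: [-4.5, 6.9, 3.5]
gripper_width: 0.172
grasp_force: 58.4
```

>>> servo_tool:
  motion: [-1,0.06,0.005,0.08,0,-1,0.105,0.01,0.146,0,-1,0.15,0.015,0.22,0,-1,0.185,0.018,0.28,0,-1,0.185,0.018,0.28,0]

```text
time: 39.2
tool_pos: [0.4621, -0.2403, 0.1391]
tool_rot: [0.245, 0.038, 0.968, -0.039]
contact_force: [1.9, 4.9, -1.3]
gripper_width: 0.175
grasp_force: 58.7
```

Run:
```python
from h import *
T,s=info(); p=T[:3,3]; PO[0]+=.0015
l=(p-PO)@RP; H=np.array([.085,.145]); print('r',np.hypot(l[0]-H[0],l[2]-H[1]),'angle',np.arctan2(l[2]-H[1],H[0]-l[0])+np.arctan2(11,205))
```

```text
pos [ 0.4621 -0.2403  0.1391] lean 27.54 az -11.2 yaz 84.73 yz -0.0569 q [-0.752 -0.391  2.249  0.337  0.876 -2.409] t 39.2 w 0.175 F [ 1.9  4.9 -1.3]
r 0.2168316043986781 angle 0.026351384188415736
```

>>> servo_tool:
  motion: [-1,0.012,0,0.02,0,-1,0.024,0.002,0.045,0,-1,0.024,0.002,0.045,0]

```text
time: 39.58
tool_pos: [0.4623, -0.2404, 0.1357]
tool_rot: [0.245, 0.036, 0.968, -0.039]
contact_force: [-15.5, 12.6, 16.9]
gripper_width: 0.171
grasp_force: 61.4
```

>>> servo_tool:
  motion: [-1,0.01,0,0.015,0,-1,0.016,0.002,0.03,0,-1,0.016,0.002,0.03,0]

```text
time: 39.95
tool_pos: [0.4625, -0.2405, 0.1354]
tool_rot: [0.244, 0.035, 0.968, -0.038]
contact_force: [-44.5, 26.2, 45.6]
gripper_width: 0.173
grasp_force: 66.0
```

>>> servo_tool:
  motion: [-1,-0.015,0,-0.03,0,-0.5,-0.025,-0.002,-0.05,0,0.3,-0.025,-0.002,-0.05,0,0.6,-0.025,-0.002,-0.05,0,0.6,-0.025,-0.002,-0.05,0]

```text
time: 40.58
tool_pos: [0.4628, -0.2418, 0.1374]
tool_rot: [0.246, 0.038, 0.968, -0.04]
contact_force: [0.1, -0.4, 0.1]
gripper_width: 0.803
grasp_force: 0.0
```

>>> servo_tool:
  motion: [0.6,0,0,-0.3,0,0.6,0,0,-0.6,0,0.6,0,0,-1,0,-1,0,0,-1,0]

```text
time: 41.08
tool_pos: [0.4066, -0.2315, 0.248]
tool_rot: [0.249, 0.038, 0.967, -0.044]
contact_force: [0.6, -1.3, 0.3]
gripper_width: 0.602
grasp_force: 0.0
```

Run:
```python
from h import *
PO[0]+=.0015
T,s=info(); im,d=grab('wrist','w10'); B=wcloud(d,T)[d>0]; L=(B-PO)@RP
for a in np.arange(-.08,.08,.02):
    q=(abs(L[:,0]-a)<.01)&(abs(L[:,1])<.06)&(L[:,2]>.1)&(L[:,2]<.3); print(a.round(2),q.sum(),np.median(L[q,2]).round(4) if q.any() else '')
# key
for c,Cl in (('wrist',wcloud(d,T)),):
    for r in models.regions_of(c,'start_key')[:2]:
        P=Cl[r['mask']&(d>0)]; print(c,r['p'],r['pixel'],len(P),P.mean(0),P.min(0),P.max(0)); K=(P-PO)@RP; print('pol',np.median(K,0))
im,d=grab('top'); C=cloud('top',d)
for r in models.regions_of('top','start_key')[:2]:
    P=C[r['mask']&(d>0)]; print('top',r['p'],r['pixel'],len(P),P.mean(0))
```

```text
pos [ 0.4066 -0.2315  0.248 ] lean 28.08 az -12.2 yaz 84.56 yz -0.0661 q [-0.842 -0.686  2.252  0.319  1.168 -2.4  ] t 41.08 w 0.602 F [ 0.6 -1.3  0.3]
-0.08 2794 0.1446
-0.06 1101 0.1455
-0.04 959 0.1456
-0.02 850 0.1454
0.0 774 0.1456
0.02 683 0.1455
0.04 611 0.1455
0.06 534 0.1456
wrist 0.81 [408.1, 179.2] 632 [ 0.48627617 -0.09193298  0.10665335] [ 0.47441964 -0.10507031  0.09055187] [ 0.50498158 -0.0739543   0.11581564]
pol [-0.11920908  0.14971234  0.10700186]
top 0.45 [285.1, 210.7] 93 [ 0.48797896 -0.09028737  0.10797397]
```

View pics/w10.png

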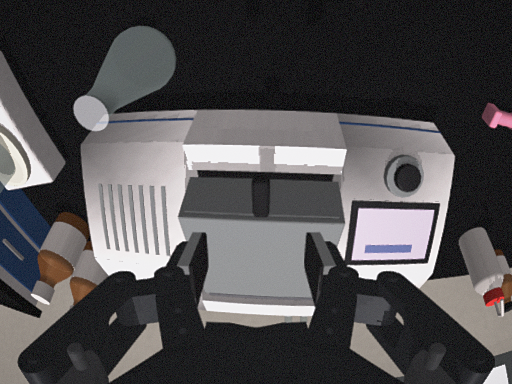

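Run:
```python
from h import *
PO[0]+=.0015
n=RP@np.array([-.5243,0,.8515])
for c in('wrist','top'):
    T,s=pose(); im,d=grab(c); C=wcloud(d,T) if c=='wrist' else cloud(c,d)
    m=(d>0)&(np.linalg.norm(C-np.array([.487,-.091,.107]),axis=2)<.03); P=C[m]; h=P@n; col=im[m].mean(1)
    k=(col<60); print(c,'h range',np.percentile(h,[2,50,98]).round(4),k.sum(),'dark',P[k].mean(0).round(4),np.percentile(h[k],[10,50,90]).round(4))
    kk=k&(h>np.median(h[k])-.003); print(P[kk].mean(0).round(4),((P[kk].min(0)+P[kk].max(0))/2).round(4),np.ptp(P[kk],axis=0).round(4))
    if c=='wrist': G=P[kk].mean(0); print('above',to(G+.04*n),'at',to(G+.019*T[:3,2]*-1), 'n in tool',(T[:3,:3].T@n).round(3))
```

```text
wrist h range [-0.1862 -0.1754 -0.165 ] 669 dark [ 0.486  -0.0936  0.1052] [-0.176  -0.1664 -0.1653]
[ 0.4863 -0.0914  0.1077] [ 0.4871 -0.0909  0.1069] [0.0234 0.0277 0.0178]
above [0.021 1.25  0.847] at [0.004 1.269 1.021] n in tool [ 0.053 -0.058 -0.997]
top h range [-0.1847 -0.174  -0.1615] 93 dark [ 0.4885 -0.0893  0.1079] [-0.1713 -0.1663 -0.163 ]
[ 0.487  -0.0894  0.1087] [ 0.4872 -0.0896  0.1092] [0.0242 0.0252 0.0196]
```

>>> servo_tool:
  motion: [-1,0,0.32,0.1,0,-1,0,0.635,0.2,0,-1,0,0.635,0.2,0]

```text
time: 41.75
tool_pos: [0.4243, -0.1538, 0.2142]
tool_rot: [0.245, 0.036, 0.968, -0.038]
contact_force: [-0.8, -0.1, 0.4]
gripper_width: -0.0
grasp_force: 0.0
```

>>> servo_tool:
  motion: [-1,0,0.32,0.3,0,-1,0,0.635,0.6,0,-1,0,0.635,0.6,0]

```text
time: 42.12
tool_pos: [0.4643, -0.0853, 0.145]
tool_rot: [0.243, 0.036, 0.969, -0.038]
contact_force: [-0.6, 0.7, 0.2]
gripper_width: 0.003
grasp_force: 0.0
```

Run:
```python
from h import *
T,s=info(); G=np.array([.487,-.0908,.1075]); print(to(G-.019*T[:3,2]))
```

```text
pos [ 0.4643 -0.0853  0.145 ] lean 27.28 az -11.1 yaz 84.93 yz -0.0571 q [-0.392 -0.591  2.367  0.122  0.881 -1.943] t 42.12 w 0.003 F [-0.6  0.7  0.2]
[-0.021 -0.011  0.209]
```

Approach to about 3 mm short, then press in small steps.

>>> servo_tool:
  motion: [-1,-0.021,-0.011,0.1,0,-1,-0.021,-0.011,0.18,0,-1,-0.021,-0.011,0.21,0,-1,-0.021,-0.011,0.21,0]

```text
time: 42.62
tool_pos: [0.4796, -0.0922, 0.1289]
tool_rot: [0.246, 0.038, 0.968, -0.04]
contact_force: [-0.1, -0.4, -0.0]
gripper_width: 0.001
grasp_force: 0.0
```

>>> servo_tool:
  motion: [-1,0,0,0.015,0,-1,0,0,0.03,0,-1,0,0,0.03,0]

```text
time: 43.0
tool_pos: [0.4818, -0.0922, 0.1263]
tool_rot: [0.247, 0.038, 0.967, -0.041]
contact_force: [-1.4, -0.8, 2.4]
gripper_width: 0.001
grasp_force: 1.1
```

>>> servo_tool:
  motion: [-1,0,0,0.015,0,-1,0,0,0.025,0,-1,0,0,0.025,0]

```text
time: 43.38
tool_pos: [0.4833, -0.0924, 0.1237]
tool_rot: [0.247, 0.038, 0.967, -0.04]
contact_force: [-0.8, 0.8, 3.6]
gripper_width: -0.001
grasp_force: 2.0
```

>>> servo_tool:
  motion: [-1,0,0,0.015,0,-1,0,0,0.025,0,-1,0,0,0.025,0]

```text
time: 43.75
tool_pos: [0.4846, -0.0925, 0.1221]
tool_rot: [0.246, 0.037, 0.968, -0.04]
contact_force: [-13.7, 3.7, 16.7]
gripper_width: 0.003
grasp_force: 10.6
```

>>> servo_tool:
  motion: [-1,0,0,0.01,0,-1,0,0,0.02,0,-1,0,0,0.02,0]

```text
time: 44.12
tool_pos: [0.4853, -0.0926, 0.1216]
tool_rot: [0.245, 0.037, 0.968, -0.04]
contact_force: [-38.2, 8.3, 37.1]
gripper_width: 0.0
grasp_force: 25.3
```

>>> servo_tool:
  motion: [-1,0,0,-0.1,0,-1,0,0,-0.4,0,-1,0,0,-0.7,0,-1,0,0,-1,0,-1,0,0,-1,0]

```text
time: 44.75
tool_pos: [0.4291, -0.0815, 0.2261]
tool_rot: [0.249, 0.038, 0.967, -0.041]
contact_force: [0.4, -0.2, -0.0]
gripper_width: 0.002
grasp_force: 0.0
```

Run:
```python
from h import *
PO[0]+=.0015
T,s=info()
im,d=grab('top','t11'); L=(cloud('top',d)[d>0]-PO)@RP
for a in (-.06,0,.06):
    q=(abs(L[:,0]-a)<.01)&(abs(L[:,1])<.06)&(L[:,2]>.1); print(a,q.sum(),np.median(L[q,2]).round(4))
for l in('conical_flask','wash_bottle','beaker','cap_jar','control_plate','flow_tube'):
    r=models.regions_of('top',l)
    if r: m=r[0]['mask']&(d>0); print(l,round(r[0]['p'],2),np.median(cloud('top',d)[m],0).round(3))
from plant import job_done
print(job_done())
```

```text
pos [ 0.4291 -0.0815  0.2261] lean 27.96 az -11.7 yaz 84.63 yz -0.0613 q [-0.423 -0.822  2.358  0.119  1.108 -1.942] t 44.75 w 0.002 F [ 0.4 -0.2 -0. ]
-0.06 323 0.1451
0 317 0.145
0.06 310 0.1449
conical_flask 0.69 [ 0.377 -0.366  0.057]
wash_bottle 0.69 [0.74  0.175 0.122]
beaker 0.85 [0.69  0.384 0.046]
cap_jar 0.59 [0.384 0.31  0.054]
control_plate 0.79 [0.469 0.32  0.097]
flow_tube 0.92 [0.576 0.352 0.095]
the job is handed in; nothing more can be done
None
```

The job is handed in at about 45 s: the tube is in the trough, the cover is shut, the start key was pressed home, and the other cells and glassware are where they were; on the way I set the tube down once on the bench to re-grip it with the tool leaned, and joint 3 briefly read 0.055 rad, just under its stated minimum of 0.06.

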